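# Fit the drip tray under the dosing pump

## Robot

A 6-joint arm with a two-finger parallel gripper is mounted at the origin on a cart in front of the work surface, level with it; the furniture and walls round the work are solid. World frame = base frame: x ahead of the robot, y to its left, z up, the work surface at z = 0. Lengths are in m, angles in rad, forces in N, time in s.
With the tool pointing down it reaches from about 0.4 to 0.825 m from the base axis. Payload 7 kg.
Tool frame: the origin (TCP) lies on the centre line of the jaws, within the pads' length; the fingertips stand 22 mm ahead of it and the grasp point (between the pads) lies 3 mm ahead of it; z points along the fingers, y is the direction in which the jaws open and shut (so a half turn about z gives the same grasp; the last joint's range is limited). The gripper opens to 88 mm and grips with 3 to 60 N. Pads are 19 mm wide; open, the fingers measure 130 mm over their backs; the gripper's body (78 mm by 193 mm) begins 47 mm behind the grasp point.
Start: joints at [-0.82, 0.359, 0.012, 0, -1.224, -0.288], TCP at [0.301, -0.604, 0.249] pointing down, gripper open.
Joint ranges: [-3.07, 3.07], [-1.43, 2.12], [-1.02, 1.25], [-3.03, 1.67], [-3.05, -0], [-3.03, 3.03]. Speed limits (rad/s): [2.39, 2.39, 3.01, 3.14, 3.14, 3.14].

## Interface

Orientations are given as a rotation vector (axis times angle).
In Python, from station import sense, read_camera, close_job gives the robot as it stands.
- The arm moves only by the tool move_arm, never from a script. Its argument "rows" is a list of rows, each a list of 5 numbers: the opening in per cent of the stroke, from 0 (shut) to 100 (fully open), then the shift along the tool's x, y, z in units of 40 mm (1.0 is 40 mm), then the turn about the tool's z in units of 5 degrees (1.0 is 5 degrees). In form: [[jaw, x, y, z, roll], ...]. A call has 1 to 20 rows; each row shifts and turns the commanded pose from where the row before left it, along the tool's axes as they then stand; what a row does not reach is not made up. A row lasts 1/12 s, in which the tool goes at most 41.7 mm and 7.16 degrees, less where a joint would pass 70% of its speed; a pose out of reach is approached as far as the arm can. A call is refused whole if a number of a shift passes 1 or a number of a turn 1, either way. A call with a gripper value outside its range is refused whole. The fingers move at their own pace and stop on an object; "squeeze" is the grip in N (left out, the last holds). Time passes only in rows, so rows that do not move let the fingers close. It gives the time, the measured TCP pose, the force and the opening at its end, in the units of the state.
- sense(): the state, without advancing time (a new reading comes with each control period).
- read_camera(name): name is "side" or "top"; returns a dict with "img" (384x512x3 uint8, red, green, blue), "vertical_fov" (degrees; the focal length in pixels is half the picture's height over the tangent of half this angle, whatever the lens; pixels are square), "cx", "cy" (the principal point, pixels), "world_from_camera" (4x4, takes a point from camera to world coordinates). Camera axes: x right, y up, looking along -z (the intrinsics and any distortion apply to the point x, -y, -z); pixel columns grow to the right and rows downward; lengths in m; the calibration is good to about 2 mm. A picture is of the moment at which its call begins. There is no depth.
- close_job(): hands the job in, once; it reports no verdict.
The state is a dict: "time_s": time; "joints": joint angles; "qd": joint speeds; "tau": joint torques, N m; "eef_pos": TCP position; "tool_rot": TCP orientation; "force": force on the tool from outside, world axes, zero at the start; "wrist_torque": the same for the moment, N m; "width": opening from 0.0 (shut) to 1.0 (fully open).
Only numpy, scipy, OpenCV 4.12 (cv2) and the standard library are available. Lean on these libraries where they do the work, as an engineer would, in place of code of your own. Each camera call takes 0.05 s, during which the arm holds its last target.

## Task

Fit the steel drip tray to the dosing pump. Tip the pump back on its rear foot until it leans by itself against the guard rail behind it, slide the tray's flat T-shaped tongue under its front until it stops against the rear foot, then lower the pump gently so that it stands level on its own feet with the tongue caught behind its front feet. Let go of everything, and leave the two bottles behind the rail and the roll of tape where they are.

Things in the scene. Friction and masses are not known exactly. Their poses are not given: they have to be found in the camera images.
- dosing_pump: upright dosing pump: white box 80 (x) x 110 (y) mm, top 150 mm above the worktop, black round roller head (62 mm dia, 26 mm proud) on its front, steel carrying handle on top; 0.6 to 0.9 kg. Origin: centre of its underside at foot level; front faces -x, z up through the box. Feet hold the box 8 mm clear. Centre of mass 8 mm behind and 92 mm above the origin.
- pump_handle (a point): middle of the handle's bar, 190 mm above the pump's origin. The bar is round, 12 mm thick, runs along the pump's y (60 mm straight), and is open underneath: 34 mm from the bar down to the top of the box. Axes as the pump's.
- pump_rear_edge (a point): middle of the lower rear edge of the rear foot, a rubber strip 6 mm deep (pump x = 33 to 39 mm, 96 mm long in y): the line on the worktop about which the pump tips. Pushed or pulled at the top (2 to 3 N) it tips rather than slides. It balances at 19 degrees, and beyond that leans on the rail, at 23 to 31 degrees, and stays. Axes as the pump's.
- pump_front_feet (a point): point midway between the two round front feet (12 mm dia, centred at pump x = -27, y = +-36 mm), at foot level. While the pump stands flat these feet keep the tongue's broad end out; tipped back, they are about 30 mm up. Axes as the pump's.
- drip_tray: stainless drip tray, 0.16 kg: an open pan (x = -48 to 0, y = +-55, 14 mm high) and behind it a flat tongue 4 mm thick, flush with the underside: a neck (x = 0 to 34, y = +-22 mm), then a broad cross-bar (x = 34 to 81, y = +-46 mm). A black upright grip stands in the front of the pan. Origin: on the underside, middle of the pan's rear edge; +x points along the tongue, z up.
- tray_grip (a point): centre of the top of the tray's grip, tray x = -38 mm, 52 mm above the tray's underside. The grip is a rounded block 20 (x) x 34 (y) mm, 52 mm tall; the pan's front wall is flush with its front. Axes as the tray's.
- tongue_end (a point): middle of the tongue's far end (tray x = 81 mm, half way up its 4 mm). Axes as the tray's. Fully home, the tray is in line with the pump, this end touches the front face of the rear strip (pump x = 33 mm) and the tray's origin is at pump x = -48 mm; the cross-bar then lies 7 mm behind the front feet and the neck has 8 mm to each of them.
- guard_rail: steel rail fixed to the worktop behind the pump: a round bar 12 mm thick, 260 mm long along its y, axis 120 mm above the worktop, on a post at each end. Origin: on the worktop under the middle of the bar; its -x side faces the pump, which stands with its origin about 109 mm in front of the bar.
- bottle_b: white plastic bottle with black cap, 66 mm dia, 143 mm tall, behind the rail to the left; origin at the centre of its underside. Leave it alone.
- bottle_c: white plastic bottle with black cap, 58 mm dia, 125 mm tall, behind the rail to the right; origin at the centre of its underside. Leave it alone.
- label_tape: yellow roll of tape lying flat, 66 mm dia, 19 mm high; origin at the centre of its underside. The tray lies at one side of the pump and the tape at the other, either way round. Leave it alone.

How it is judged:
By the outcome, as a careful person would: the job done as asked, in the order asked, and still so for the second after the job is handed in, with the robot touching nothing.
It also fails if it takes over 61 s, if anything falls off the work surface, if the arm or the gripper's body presses on something with over 40 N, if the wrist force passes 120 N, or if a joint passes its speed limit or range.

## Working session

There is one attempt and no reset: what is moved stays moved. The work goes in short steps, Python scripts to look and compute and a tool call to move; the robot and the scene stay as the last step left them, time stands still between calls to the robot, and variables do not carry over. Pictures are saved under pics/ and viewed, and the job is handed in when it is done.

Besides the shell and the picture viewer there is one more tool, called after "Request:" as a command line: name --pt "numbers of a row" for each row, then --argument value for the rest. move_arm: Moves the arm, as the interface text tells. Its arguments: {"type":"object","properties":{"rows":{"type":"array","items":{"type":"array","items":{"type":"number"}}},"squeeze":{"type":"number"}},"required":["rows"]}

```bash
ls; mkdir -p pics; python3 - <<'E'
from station import *
import cv2
s=sense();print(s)
for n in("side","top"):
    c=read_camera(n);cv2.imwrite(f"pics/{n}0.png",c["img"][...,::-1]);print(n,c["vertical_fov"],c["cx"],c["cy"],c["world_from_camera"].round(3).tolist() if hasattr(c["world_from_camera"],'round') else c["world_from_camera"],c.keys())
E
```

```text
pics
{'time_s': 0.0, 'joints': array([-8.19887849e-01,  3.59372059e-01,  1.10559972e-02, -3.71349428e-04,
       -1.22410793e+00, -2.88094048e-01]), 'qd': array([-0.00034991, -0.00077226,  0.00064655, -0.00057478,  0.00031578,
        0.00021612]), 'tau': array([-1.03990391e-05, -5.82719350e+01,  2.93053436e+01,  6.99719712e+00,
        6.72708979e-03, -2.02061574e-04]), 'eef_pos': array([ 0.30113848, -0.60358611,  0.24762719]), 'tool_rot': array([ 7.20206920e-01, -3.05740538e+00, -2.49128446e-03]), 'force': array([ 0.1690629 , -0.57189248, -0.68702531]), 'wrist_torque': array([ 0.01858857,  0.02836623, -0.00248263]), 'width': 0.9997110345086672}
side 55.56327151025504 249.05221906036863 190.916344581156 [[0.207, -0.811, 0.547, 1.141], [0.978, 0.17, -0.118, 0.03], [0.003, 0.56, 0.829, 0.989], [0.0, 0.0, 0.0, 1.0]] dict_keys(['img', 'vertical_fov', 'cx', 'cy', 'world_from_camera'])
top 53.0882169853411 250.1624130975049 192.77999820782097 [[-0.04, 0.976, -0.213, 0.392], [-0.999, -0.04, 0.005, 0.146], [-0.003, 0.213, 0.977, 1.102], [0.0, 0.0, 0.0, 1.0]] dict_keys(['img', 'vertical_fov', 'cx', 'cy', 'world_from_camera'])
```

View pics/side0.png

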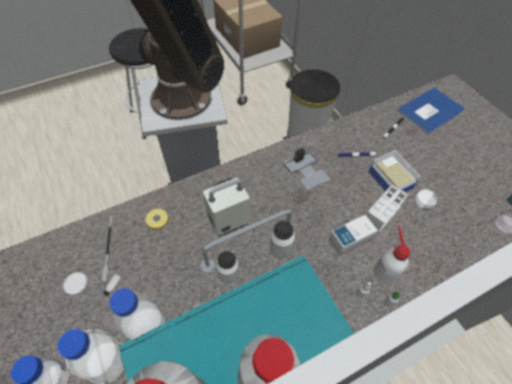

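View pics/top0.png

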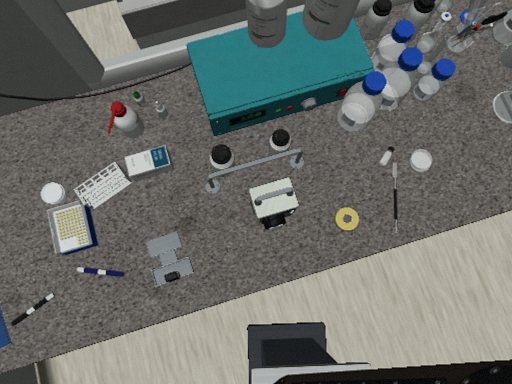

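```bash
cat > h.py <<'E'
from station import *
import numpy as np, cv2
np.set_printoptions(precision=4,suppress=True)
def ray(c,u,v):
    f=192/np.tan(np.radians(c["vertical_fov"]/2));T=np.array(c["world_from_camera"])
    d=T[:3,:3]@np.array([(u-c["cx"])/f,-(v-c["cy"])/f,-1]);return T[:3,3],d
def plane(c,u,v,z):
    o,d=ray(c,u,v);return o+d*(z-o[2])/d[2]
def proj(c,p):
    f=192/np.tan(np.radians(c["vertical_fov"]/2));T=np.array(c["world_from_camera"])
    q=T[:3,:3].T@(np.asarray(p)-T[:3,3]);return np.array([c["cx"]+f*q[0]/-q[2],c["cy"]-f*q[1]/-q[2]])
def tri(c1,p1,c2,p2):
    o1,d1=ray(c1,*p1);o2,d2=ray(c2,*p2)
    s=np.linalg.lstsq(np.c_[d1,-d2],o2-o1,rcond=None)[0]
    a=o1+d1*s[0];b=o2+d2*s[1];return (a+b)/2,np.linalg.norm(a-b)
def crop(c,name,x,y,w,h,k):
    cv2.imwrite(name,cv2.resize(c["img"][y:y+h,x:x+w,::-1],None,fx=k,fy=k,interpolation=cv2.INTER_CUBIC))
E
python3 - <<'E'
from h import *
import pickle
t=read_camera("top");s=read_camera("side");pickle.dump((t,s),open("c0.pkl","wb"))
crop(t,"pics/t1.png",140,120,200,180,4 if 0 else 4)
crop(t,"pics/t1.png",140,130,190,145,4)
crop(s,"pics/s1.png",190,140,150,140,4)
E
```

```text
(no output)
```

View pics/t1.png

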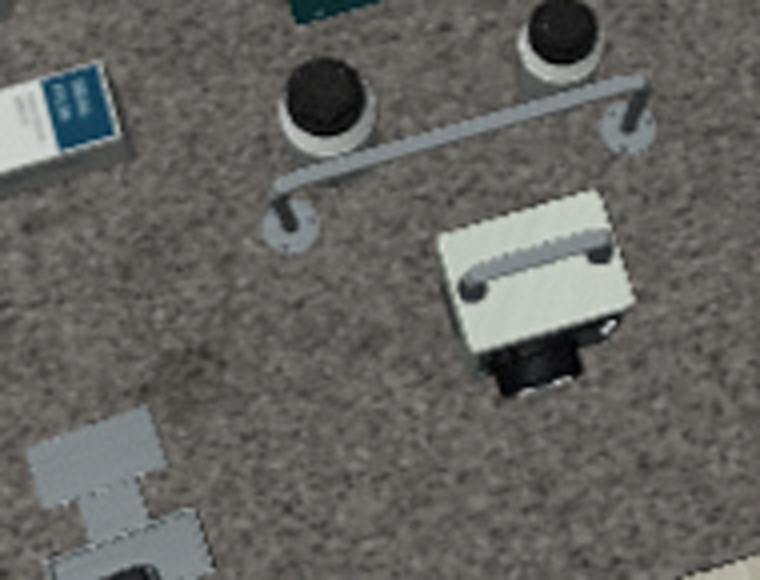

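View pics/s1.png

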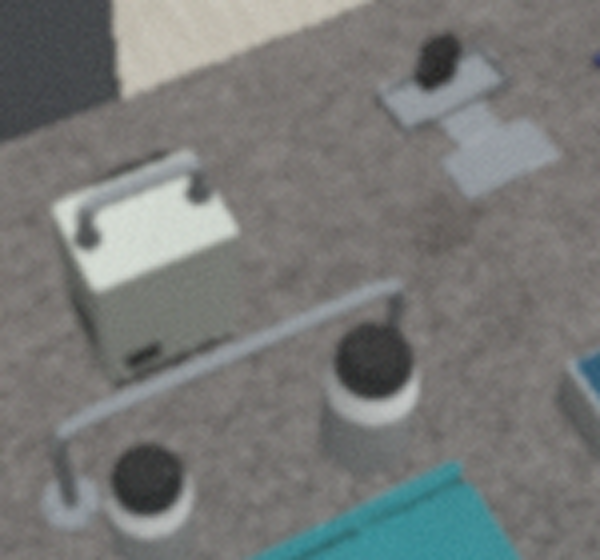

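```bash
python3 - <<'E'
from h import *
import pickle
t,s=pickle.load(open("c0.pkl","rb"))
P=[plane(t,140+u/4,130+v/4,.15)[:2] for u,v in [(438,237),(597,190),(634,300),(478,355)]]
P=np.array(P);print(P,P.mean(0));print([np.linalg.norm(P[i]-P[(i+1)%4]) for i in range(4)],[np.degrees(np.arctan2(*(P[(i+1)%4]-P[i])[::-1])) for i in range(4)])
Q=np.array([plane(s,190+u/4,140+v/4,.15)[:2] for u,v in [(52,210),(190,150),(239,232),(97,290)]])
print("side",Q,Q.mean(0));print([np.linalg.norm(Q[i]-Q[(i+1)%4]) for i in range(4)],[np.degrees(np.arctan2(*(Q[(i+1)%4]-Q[i])[::-1])) for i in range(4)])
# tray crossbar
for nm,c,pts,o in (("top",t,[(28,455),(148,406),(165,463),(45,508)],(140,130)),("side",s,[(442,158),(530,118),(560,153),(473,198)],(190,140))):
    P=np.array([plane(c,o[0]+u/4,o[1]+v/4,.004)[:2] for u,v in pts]);print(nm,P,P.mean(0));print([np.linalg.norm(P[i]-P[(i+1)%4]) for i in range(4)],[np.degrees(np.arctan2(*(P[(i+1)%4]-P[i])[::-1])) for i in range(4)])
# rail ends
a=tri(t,(140+278/4,130+188/4),s,(190+398/4,140+284/4));b=tri(t,(140+643/4,130+80/4),s,(190+60/4,140+433/4));print(a,b,np.linalg.norm(a[0]-b[0]), (a[0]+b[0])/2,np.degrees(np.arctan2(*(a[0]-b[0])[:2][::-1]))-90)
# handle ends
print(tri(t,(140+478/4,130+277/4),s,(190+195/4,140+160/4)),tri(t,(140+602/4,130+240/4),s,(190+88/4,140+205/4)))
crop(t,"pics/t2.png",140,225,70,60,8);crop(s,"pics/s2.png",275,140,60,60,8)
E
```

```text
[[0.6087 0.1418]
 [0.6353 0.039 ]
 [0.563  0.0201]
 [0.5321 0.1198]] [0.5848 0.0802]
[np.float64(0.10619750766850782), np.float64(0.07473239322671398), np.float64(0.10435970053839397), np.float64(0.07966014756009408)] [np.float64(-75.46121619220574), np.float64(-165.38387095735982), np.float64(107.23071855041378), np.float64(16.016186109542485)]
side [[0.567  0.0241]
 [0.5361 0.1272]
 [0.6112 0.1469]
 [0.6369 0.0446]] [0.5878 0.0857]
[np.float64(0.10767562668484575), np.float64(0.07764843265384472), np.float64(0.10547124901837023), np.float64(0.07283477891679901)] [np.float64(106.67437623106163), np.float64(14.678890937731994), np.float64(-75.91644852919818), np.float64(-163.6336698732551)]
top [[0.4949 0.4389]
 [0.5264 0.3536]
 [0.4853 0.3415]
 [0.4571 0.4263]] [0.4909 0.3901]
[np.float64(0.09094518763902944), np.float64(0.04281520578858044), np.float64(0.08933306870212293), np.float64(0.0398280286013578)] [np.float64(-69.73992807637015), np.float64(-163.5855748020388), np.float64(108.39384825975776), np.float64(18.516154245249705)]
side [[0.4818 0.348 ]
 [0.4568 0.4331]
 [0.497  0.446 ]
 [0.5257 0.3614]] [0.4903 0.3971]
[np.float64(0.08868822750852032), np.float64(0.04222568936115852), np.float64(0.08937272999881472), np.float64(0.045956373471451754)] [np.float64(106.36405491169779), np.float64(17.773493587466717), np.float64(-71.23666176588647), np.float64(-163.09676406875394)]
(array([0.6545, 0.2486, 0.1162]), np.float64(0.004745746387357746)) (array([0.7188, 0.0024, 0.1175]), np.float64(0.005112099620371174)) 0.2545475326765684 [0.6866 0.1255 0.1169] 14.641555438083415
(array([0.574 , 0.1215, 0.1909]), np.float64(0.0055023062463142695)) (array([0.5942, 0.0453, 0.1892]), np.float64(0.005960491447499186))
```

View pics/t2.png

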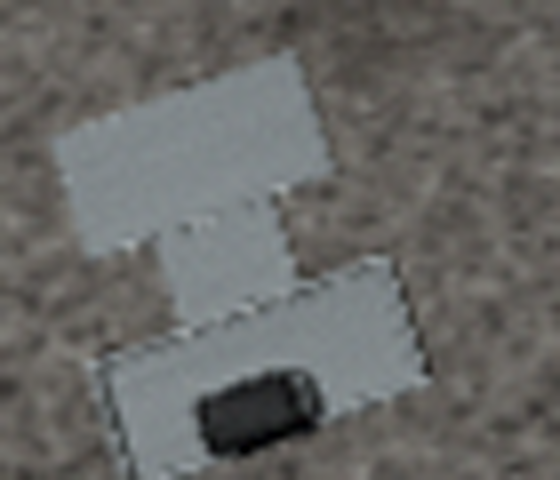

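View pics/s2.png

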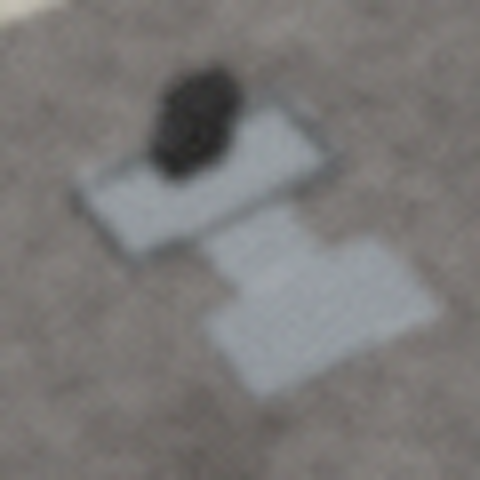

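```bash
cat >> h.py <<'E'
def near(c,mask,uv):
    n,l,st,ce=cv2.connectedComponentsWithStats(mask.astype(np.uint8))
    return max((i for i in range(1,n) if st[i,4]>60),key=lambda i:-np.hypot(*(ce[i]-uv))), l
def rect(c,mask,z):
    cs,_=cv2.findContours(mask.astype(np.uint8),cv2.RETR_EXTERNAL,cv2.CHAIN_APPROX_NONE)
    k=max(cs,key=cv2.contourArea)[:,0,:].astype(float)
    P=np.array([plane(c,u,v,z)[:2] for u,v in k])
    (x,y),(w,h),a=cv2.minAreaRect((P*1000).astype(np.float32));return x,y,w,h,a
E
python3 - <<'E'
from h import *
import pickle
t,s=pickle.load(open("c0.pkl","rb"))
for nm,c,pt in (("top",t,(273,197)),("side",s,(228,205))):
    im=c["img"].astype(int); print(nm,im[pt[1],pt[0]])
    for th in (130,150,170):
        m=(im.min(2)>th).astype(np.uint8)
        i,l=near(c,m,pt); mm=cv2.morphologyEx((l==i).astype(np.uint8),cv2.MORPH_CLOSE,np.ones((15,15)));print(th,np.array(rect(c,mm,.15)))
for nm,c,box in (("top",t,(140,225,70,60)),("side",s,(275,140,60,60))):
    im=c["img"].astype(int);h=im[...,2]-im[...,0]  # bluish steel vs brown
    x,y,w,hh=box;g=h[y:y+hh,x:x+w];print(nm,np.percentile(g,[5,50,80,95]))
    sm=cv2.GaussianBlur(h.astype(np.float32),(3,3),0)
    for th in (2,5):
        m=np.zeros(h.shape,np.uint8);m[y:y+hh,x:x+w]=(sm>th)[y:y+hh,x:x+w]
        cv2.imwrite(f"pics/m_{nm}{th}.png",cv2.resize(m[y:y+hh,x:x+w]*255,None,fx=4,fy=4,interpolation=0))
        m=cv2.morphologyEx(m,cv2.MORPH_OPEN,np.ones((3,3)))
        print(th,np.array(rect(c,m,.004)))
E
```

```text
top [183 189 180]
130 [585.6541  82.8301  79.8166 109.2683  14.4646]
150 [586.4649  82.168   78.2169 107.63    14.5119]
170 [568.2108  77.2641  39.4325 107.2406  14.3377]
side [206 211 204]
130 [584.7306  84.3743  86.0793 113.302   15.1636]
150 [594.2491  86.5334  62.5045 109.415   14.6871]
170 [594.3858  86.3443  59.3461 106.7632  14.9146]
top [-10.  -7.   9.  11.]
2 [452.9671 380.9561 128.5055 110.9707  18.2979]
5 [453.1874 380.2073 126.0242 108.1214  17.9732]
side [-9. -6.  4. 11.]
2 [446.7403 383.4901 135.826  111.8174  17.9705]
5 [449.8278 380.905  130.6055 105.2475  15.1925]
```

```bash
cat >> h.py <<'E'
from scipy.spatial.transform import Rotation as R
def st():
    s=sense();M=R.from_rotvec(s["tool_rot"]).as_matrix();a=np.degrees(np.arctan2(M[1,1],M[0,1]))
    print("t%.2f"%s["time_s"],"pos",s["eef_pos"],"yawY %.2f"%a,"tilt %.2f"%np.degrees(np.arccos(-M[2,2])),"F",s["force"],"w %.3f"%s["width"],"j",s["joints"]);return s,M,a
def go(p,yaw=None):
    s,M,a=st();d=M.T@(np.array(p)-s["eef_pos"])
    print("tool shift units",d/.04,"n",np.abs(d/.04).max())
    if yaw is not None:
        r=(a-yaw+180)%360-180;print("roll units",r/5)
E
python3 -c "
from h import *
go([.586,.083,.248],194.7)"
```

```text
t0.20 pos [ 0.3012 -0.6038  0.248 ] yawY 116.51 tilt 0.06 F [ 0.6614 -0.4752  0.1783] w 0.999 j [-0.8199  0.3591  0.0114 -0.0002 -1.2241 -0.2881]
tool shift units [-14.0357  12.1847   0.0101] n 14.03565414215267
roll units -15.637288119207597
```

Request:
move_arm --pt "100 -0.7 0.61 0 0" --pt "100 -0.7 0.61 0 0" --pt "100 -0.7 0.61 0 0" --pt "100 -0.7 0.61 0 0" --pt "100 -0.7 0.61 0 0" --pt "100 -0.7 0.61 0 0" --pt "100 -0.7 0.61 0 0" --pt "100 -0.7 0.61 0 0" --pt "100 -0.7 0.61 0 0" --pt "100 -0.7 0.61 0 0" --pt "100 -0.7 0.61 0 0" --pt "100 -0.7 0.61 0 0" --pt "100 -0.7 0.61 0 0" --pt "100 -0.7 0.61 0 0" --pt "100 -0.7 0.61 0 0" --pt "100 -0.7 0.61 0 0" --pt "100 -0.7 0.61 0 0" --pt "100 -0.7 0.61 0 0" --pt "100 -0.7 0.61 0 0" --pt "100 -0.7 0.61 0 0"

```text
time_s: 1.87
eef_pos: [0.5848, 0.0846, 0.2486]
tool_rot: [-0.721, 3.058, 0.0]
force: [0.9, -1.5, -0.4]
width: 1.002
```

Request:
move_arm --pt "100 0 0 0 -0.98" --pt "100 0 0 0 -0.98" --pt "100 0 0 0 -0.98" --pt "100 0 0 0 -0.98" --pt "100 0 0 0 -0.98" --pt "100 0 0 0 -0.98" --pt "100 0 0 0 -0.98" --pt "100 0 0 0 -0.98" --pt "100 0 0 0 -0.98" --pt "100 0 0 0 -0.98" --pt "100 0 0 0 -0.98" --pt "100 0 0 0 -0.98" --pt "100 0 0 0 -0.98" --pt "100 0 0 0 -0.98" --pt "100 0 0 0 -0.98" --pt "100 0 0 0 -0.98" --pt "100 0 0 0 0" --pt "100 0 0 0 0"

```text
time_s: 3.37
eef_pos: [0.5844, 0.0827, 0.2484]
tool_rot: [2.488, -1.917, -0.0]
force: [0.4, -0.5, 0.5]
width: 0.998
```

```bash
python3 -c "
from h import *
go([.586,.083,.193],194.7)
t=read_camera('top');s=read_camera('side')
crop(t,'pics/t3.png',200,130,140,120,5);crop(s,'pics/s3.png',160,120,150,120,5)"
```

```text
t3.37 pos [0.5844 0.0827 0.2484] yawY -165.23 tilt 0.02 F [ 0.3794 -0.468   0.516 ] w 0.998 j [ 0.4715  0.2207 -0.1812 -0.0001 -1.1692 -0.2137]
tool shift units [ 0.0024 -0.0399  1.3859] n 1.3859444420619589
roll units 0.013129258834010216
```

View pics/t3.png

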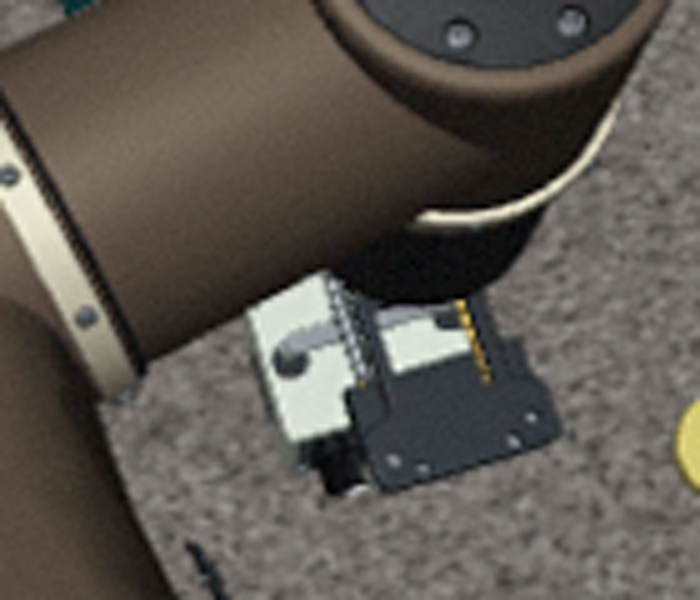

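View pics/s3.png

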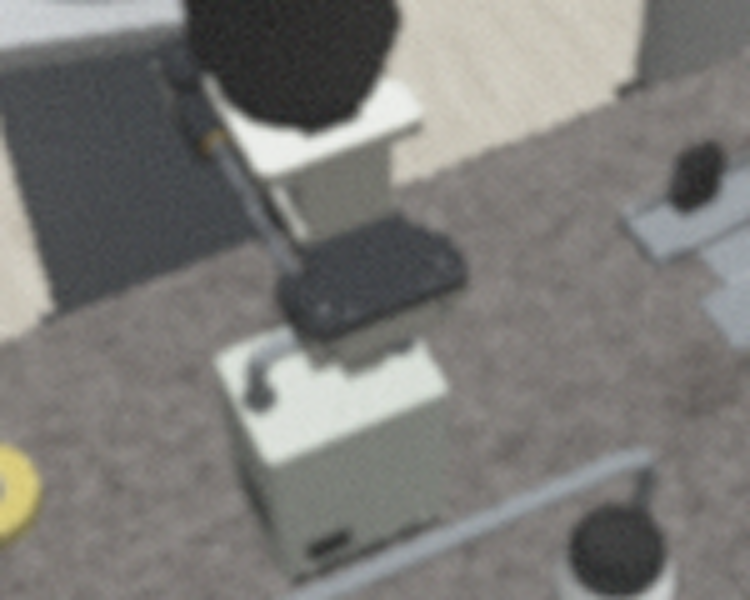

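Request:
move_arm --pt "100 0 0 0.35 0" --pt "100 0 0 0.35 0" --pt "100 0 0 0.35 0" --pt "100 0 0 0.33 0" --pt "100 0 0 0 0" --pt "60 0 0 0 0" --pt "40 0 0 0 0" --pt "25 0 0 0 0" --pt "25 0 0 0 0" --pt "18 0 0 0 0" --pt "10 0 0 0 0" --pt "10 0 0 0 0" --pt "10 0 0 0 0" --squeeze 4

```text
time_s: 4.55
eef_pos: [0.5846, 0.0827, 0.1935]
tool_rot: [-2.491, 1.914, -0.0]
force: [-0.6, -0.1, -0.9]
width: 0.459
```

```bash
python3 -c "
from h import *
st()
s=read_camera('side')
crop(s,'pics/s4.png',160,120,150,120,5)"
```

```text
t4.55 pos [0.5846 0.0827 0.1935] yawY -165.09 tilt 0.01 F [-0.6053 -0.1333 -0.9235] w 0.459 j [ 0.4714  0.2622 -0.2576 -0.     -1.0507 -0.2111]
```

View pics/s4.png

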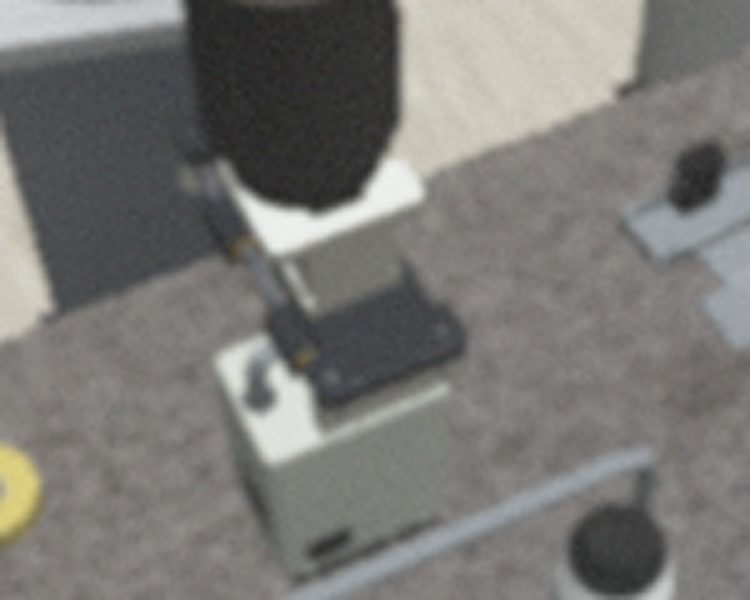

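Request:
move_arm --pt "10 0 0 0 0" --pt "10 0 0 0 0" --pt "10 0 0 0 0" --pt "10 0 0 0 0" --pt "10 0 0 0 0" --pt "10 0 0 0 0" --pt "10 0 0 0 0" --pt "10 0 0 0 0"

```text
time_s: 5.27
eef_pos: [0.5845, 0.0827, 0.1934]
tool_rot: [2.491, -1.914, -0.0]
force: [-0.9, 0.1, -0.2]
width: 0.135
```

```bash
python3 -c "
from h import *
st()"
```

```text
t5.27 pos [0.5845 0.0827 0.1934] yawY -165.08 tilt 0.00 F [-0.9397  0.0705 -0.2059] w 0.135 j [ 0.4714  0.2624 -0.2578  0.     -1.0507 -0.2111]
```

Request:
move_arm --pt "10 0 -0.105 -0.017 0" --pt "10 0 -0.105 -0.017 0" --pt "10 0 -0.105 -0.017 0" --pt "10 0 -0.105 -0.017 0" --pt "10 0 -0.105 -0.008 0" --pt "10 0 -0.105 -0.008 0" --pt "10 0 -0.105 -0.008 0" --pt "10 0 -0.105 -0.008 0" --pt "10 0 -0.105 0.002 0" --pt "10 0 -0.105 0.002 0" --pt "10 0 -0.105 0.002 0" --pt "10 0 -0.105 0.002 0" --pt "10 0 0 0 0"

```text
time_s: 6.35
eef_pos: [0.6341, 0.0959, 0.1969]
tool_rot: [-2.491, 1.914, -0.001]
force: [0.2, -0.3, 0.9]
width: 0.132
```

```bash
python3 -c "
from h import *
st()
s=read_camera('side')
crop(s,'pics/s5.png',160,120,150,120,5)"
```

```text
t6.35 pos [0.6341 0.0959 0.1969] yawY -165.08 tilt 0.02 F [ 0.1731 -0.2626  0.8555] w 0.132 j [ 0.4539  0.3392 -0.1387  0.0003 -1.0926 -0.1936]
```

View pics/s5.png

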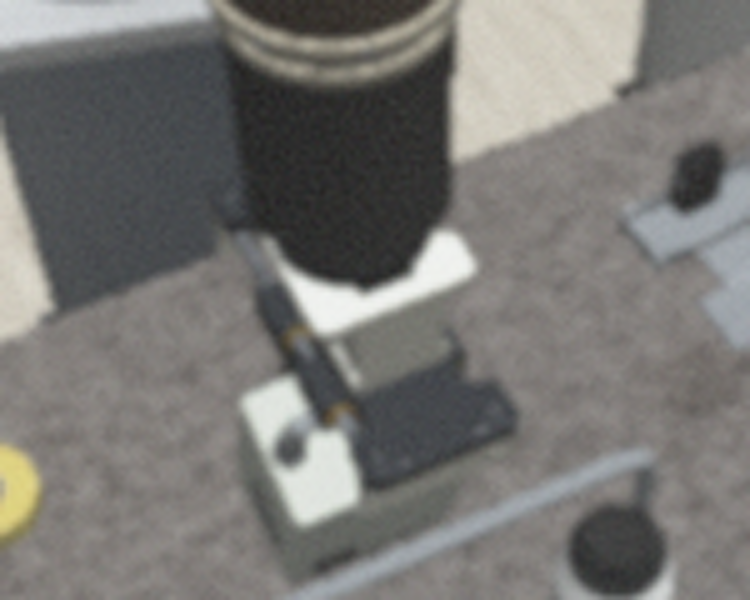

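Request:
move_arm --pt "10 0 -0.105 0.01 0" --pt "10 0 -0.105 0.01 0" --pt "10 0 -0.105 0.01 0" --pt "10 0 -0.105 0.01 0" --pt "10 0 -0.105 0.02 0" --pt "10 0 -0.105 0.02 0" --pt "10 0 -0.105 0.02 0" --pt "10 0 -0.105 0.02 0" --pt "10 0 0 0 0"

```text
time_s: 7.15
eef_pos: [0.6665, 0.1045, 0.1918]
tool_rot: [2.491, -1.914, 0.0]
force: [1.1, -0.3, 0.5]
width: 0.137
```

```bash
python3 -c "
from h import *
st()"
```

```text
t7.15 pos [0.6665 0.1045 0.1918] yawY -165.08 tilt 0.01 F [ 1.1259 -0.3095  0.5225] w 0.137 j [ 0.4439  0.3952 -0.0658  0.0002 -1.1099 -0.1836]
```

Request:
move_arm --pt "10 0 -0.07 0.015 0" --pt "10 0 -0.06 0.015 0" --pt "10 0 0 0 0"

```text
time_s: 7.4
eef_pos: [0.671, 0.1057, 0.1908]
tool_rot: [2.491, -1.914, -0.0]
force: [0.8, -0.9, 0.1]
width: 0.135
```

```bash
python3 -c "
from h import *
st()
s=read_camera('side')
crop(s,'pics/s6.png',160,120,150,120,5)"
```

```text
t7.40 pos [0.671  0.1057 0.1908] yawY -165.08 tilt 0.01 F [ 0.8399 -0.932   0.1196] w 0.135 j [ 0.4425  0.4032 -0.0556  0.     -1.1121 -0.1822]
```

View pics/s6.png

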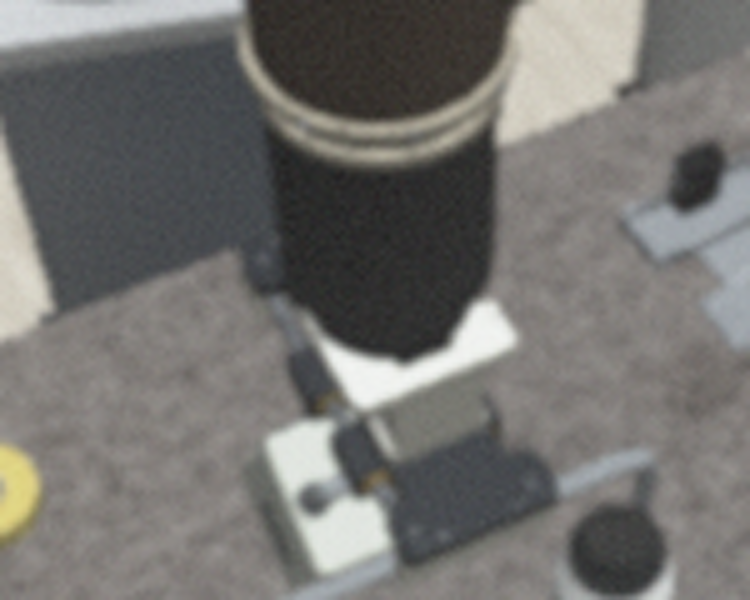

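Request:
move_arm --pt "10 0 -0.03 0.01 0" --pt "10 0 -0.03 0.01 0" --pt "10 0 0 0 0"

```text
time_s: 7.7
eef_pos: [0.6727, 0.1062, 0.1903]
tool_rot: [2.491, -1.914, -0.001]
force: [-1.3, -0.6, 0.4]
width: 0.134
```

Request:
move_arm --pt "10 0 -0.03 0.01 0" --pt "10 0 -0.03 0.01 0" --pt "10 0 0 0 0"

```text
time_s: 7.95
eef_pos: [0.674, 0.1064, 0.1898]
tool_rot: [2.489, -1.913, -0.002]
force: [-6.5, -0.6, 5.5]
width: 0.162
```

```bash
python3 -c "
from h import *
st()"
```

```text
t7.95 pos [0.674  0.1064 0.1898] yawY -165.08 tilt 0.16 F [-6.491  -0.5684  5.5261] w 0.162 j [ 0.4414  0.4102 -0.047  -0.0002 -1.1164 -0.1809]
```

Request:
move_arm --pt "10 0 0.04 0 0" --pt "30 0 0 0 0" --pt "30 0 0 0 0" --pt "30 0 0 0 0" --pt "30 0 0 0 0" --pt "30 0 0 0 0" --pt "30 0 0 0 0"

```text
time_s: 8.53
eef_pos: [0.674, 0.1066, 0.1893]
tool_rot: [-2.491, 1.914, -0.0]
force: [-0.4, 0.8, 0.3]
width: 0.298
```

```bash
python3 -c "
from h import *
st()
s=read_camera('side')
crop(s,'pics/s7.png',160,120,150,120,5)"
```

```text
t8.53 pos [0.674  0.1066 0.1893] yawY -165.08 tilt 0.00 F [-0.3821  0.7911  0.2857] w 0.298 j [ 0.4417  0.4089 -0.0502 -0.     -1.1117 -0.1814]
```

View pics/s7.png

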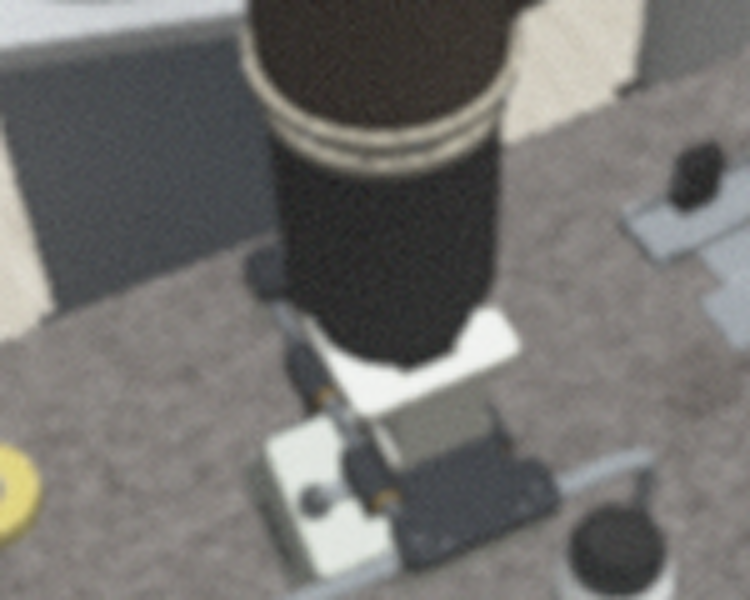

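Released with the pump still leaning. Lift straight up and compute the tray approach.

Request:
move_arm --pt "30 0 0 -0.3 0" --pt "30 0 0 -0.5 0" --pt "40 0 0 -0.5 0" --pt "100 0 0 -0.5 0" --pt "100 0 0 0 0"

```text
time_s: 9.0
eef_pos: [0.6759, 0.1067, 0.2676]
tool_rot: [-2.487, 1.91, -0.008]
force: [-0.7, -0.3, 1.8]
width: 0.468
```

```bash
python3 -c "
from h import *
go([.401,.3655,.25],107.8)"
```

```text
t9.00 pos [0.6759 0.1067 0.2676] yawY -165.05 tilt 0.45 F [-0.6533 -0.3142  1.7797] w 0.468 j [ 0.4417  0.3592  0.0553  0.002  -1.2593 -0.1814]
tool shift units [-8.0242  4.9745  0.397 ] n 8.02418131438854
roll units 17.42960737902795
```

Request:
move_arm --pt "100 -0.67 0.415 0 0" --pt "100 -0.67 0.415 0 0" --pt "100 -0.67 0.415 0 0" --pt "100 -0.67 0.415 0 0" --pt "100 -0.67 0.415 0 0" --pt "100 -0.67 0.415 0 0" --pt "100 -0.67 0.415 0 0" --pt "100 -0.67 0.415 0 0" --pt "100 -0.67 0.415 0 0" --pt "100 -0.67 0.415 0 0" --pt "100 -0.67 0.415 0 0" --pt "100 -0.67 0.415 0 0"

```text
time_s: 10.0
eef_pos: [0.3975, 0.367, 0.2626]
tool_rot: [-2.49, 1.913, 0.0]
force: [0.7, 1.0, -0.7]
width: 0.998
```

Request:
move_arm --pt "100 0 0 0 0.97" --pt "100 0 0 0 0.97" --pt "100 0 0 0 0.97" --pt "100 0 0 0 0.97" --pt "100 0 0 0 0.97" --pt "100 0 0 0 0.97" --pt "100 0 0 0 0.97" --pt "100 0 0 0 0.97" --pt "100 0 0 0 0.97" --pt "100 0 0 0 0.97" --pt "100 0 0 0 0.97" --pt "100 0 0 0 0.97" --pt "100 0 0 0 0.97" --pt "100 0 0 0 0.97" --pt "100 0 0 0 0.97" --pt "100 0 0 0 0.97" --pt "100 0 0 0 0.97" --pt "100 0 0 0 0.97" --pt "100 0 0 0 0"

```text
time_s: 11.58
eef_pos: [0.3987, 0.3661, 0.2623]
tool_rot: [-0.475, 3.105, 0.001]
force: [0.2, 0.2, -0.3]
width: 0.998
```

```bash
python3 -c "
from h import *
go([.401,.3655,.044],107.8)
t=read_camera('top');s=read_camera('side')
crop(t,'pics/t8.png',120,120,230,170,3);crop(s,'pics/s8.png',180,100,160,160,4)"
```

```text
t11.58 pos [0.3987 0.3661 0.2623] yawY 107.40 tilt 0.07 F [ 0.2132  0.2003 -0.281 ] w 0.998 j [ 1.1051  0.1288 -0.263   0.0001 -1.1778 -2.3723]
tool shift units [-0.0453 -0.0361  5.4586] n 5.458614512283877
roll units -0.07990393726771572
```

View pics/t8.png

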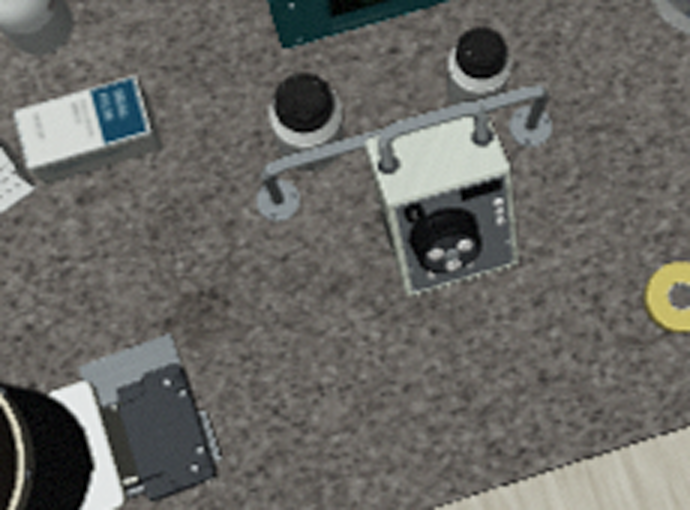

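View pics/s8.png

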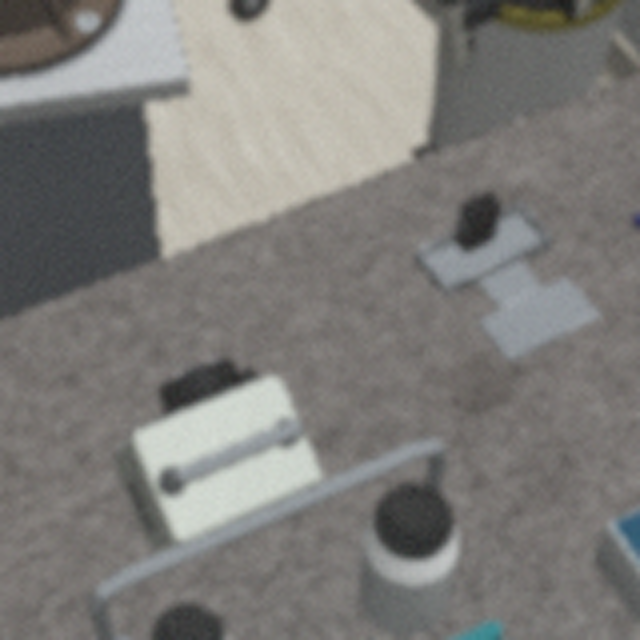

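Request:
move_arm --pt "100 -0.045 -0.036 0.7 -0.08" --pt "100 0 0 0.8 0" --pt "100 0 0 0.8 0" --pt "100 0 0 0.8 0" --pt "100 0 0 0.8 0" --pt "100 0 0 0.6 0" --pt "100 0 0 0.5 0" --pt "100 0 0 0.3 0" --pt "100 0 0 0.15 0" --pt "100 0 0 0 0"

```text
time_s: 12.52
eef_pos: [0.4004, 0.3646, 0.0424]
tool_rot: [0.494, -3.101, 0.003]
force: [0.2, 0.1, 0.1]
width: 1.0
```

```bash
python3 -c "
from h import *
go([.401,.3655,.044],107.8)
t=read_camera('top');s=read_camera('side')
crop(s,'pics/s9.png',240,80,120,120,5)"
```

```text
t12.52 pos [0.4004 0.3646 0.0424] yawY 108.12 tilt 0.13 F [0.2346 0.1389 0.07  ] w 1.000 j [ 1.1006  0.3691 -0.5251 -0.0001 -0.6788 -2.3551]
tool shift units [-0.0199  0.0163 -0.0412] n 0.04124047202560807
roll units 0.06339069558170536
```

View pics/s9.png

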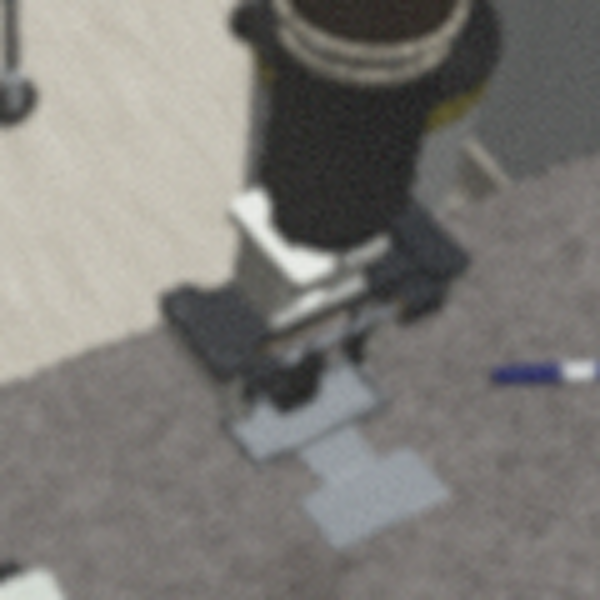

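Request:
move_arm --pt "30 0 0 0 0" --pt "30 0 0 0 0" --pt "30 0 0 0 0" --pt "30 0 0 0 0" --pt "30 0 0 0 0" --pt "30 0 0 0 0" --pt "30 0 0 0 0" --pt "30 0 0 0 0" --pt "30 0 0 0 0" --pt "30 0 0 0 0" --pt "20 0 0 0 0" --pt "20 0 0 0 0" --pt "20 0 0 0 0" --squeeze 25

```text
time_s: 13.7
eef_pos: [0.4007, 0.3652, 0.0434]
tool_rot: [0.492, -3.103, 0.0]
force: [-0.0, 0.3, -0.2]
width: 0.386
```

```bash
python3 -c "
from h import *
st()"
```

```text
t13.70 pos [0.4007 0.3652 0.0434] yawY 108.02 tilt 0.00 F [-0.0193  0.2705 -0.1617] w 0.386 j [ 1.1007  0.3673 -0.5247  0.     -0.6788 -2.3569]
```

Request:
move_arm --pt "20 0 0 -0.2 0" --pt "20 0 0 -0.3 0" --pt "20 0 0 0 0.64" --pt "20 0 0 0 0"

```text
time_s: 14.03
eef_pos: [0.4009, 0.3655, 0.0644]
tool_rot: [-0.401, 3.115, 0.002]
force: [0.1, -0.1, -1.2]
width: 0.385
```

```bash
python3 -c "
from h import *
go([.38,.194,.063],104.8);go([.4207,.0393,.063],104.8)"
```

```text
t14.03 pos [0.4009 0.3655 0.0644] yawY 104.67 tilt 0.07 F [ 0.0827 -0.126  -1.2476] w 0.385 j [ 1.1005  0.3365 -0.5066 -0.     -0.7264 -2.4153]
tool shift units [ 1.5913 -4.0145  0.0305] n 4.014464403659504
roll units -0.025631354309814468
t14.03 pos [0.4009 0.3655 0.0644] yawY 104.67 tilt 0.07 F [ 0.0827 -0.126  -1.2476] w 0.385 j [ 1.1005  0.3365 -0.5066 -0.     -0.7264 -2.4153]
tool shift units [ 1.5866 -8.0136  0.0267] n 8.013567437380892
roll units -0.025631354309814468
```

Request:
move_arm --pt "20 0.2 -0.5 0 0" --pt "20 0.2 -0.5 0 0" --pt "20 0.2 -0.5 0 0" --pt "20 0.2 -0.5 0 0" --pt "20 0.2 -0.5 0 0" --pt "20 0.2 -0.5 0 0" --pt "20 0.2 -0.5 0 0" --pt "20 0.19 -0.5 0 0" --pt "20 0 -0.5 0 0" --pt "20 0 -0.5 0 0" --pt "20 0 -0.5 0 0" --pt "20 0 -0.5 0 0" --pt "20 0 -0.5 0 0" --pt "20 0 -0.5 0 0" --pt "20 0 -0.5 0 0" --pt "20 0 -0.5 0 0" --pt "20 0 0 0 0"

```text
time_s: 15.45
eef_pos: [0.4208, 0.0371, 0.0633]
tool_rot: [0.404, -3.114, 0.001]
force: [0.2, -0.7, -2.0]
width: 0.39
```

```bash
python3 -c "
from h import *
go([.4207,.0393,.0445],104.8)
t=read_camera('top');s=read_camera('side')
crop(t,'pics/t10.png',200,130,150,120,5);crop(s,'pics/s10.png',160,120,150,120,5)"
```

```text
t15.45 pos [0.4208 0.0371 0.0633] yawY 104.80 tilt 0.08 F [ 0.2166 -0.6706 -2.0011] w 0.390 j [ 0.5594  0.1685 -0.7648 -0.0001 -0.6389 -1.8719]
tool shift units [-0.013   0.0525  0.4698] n 0.4697888082933161
roll units -0.0009137752978631397
```

View pics/t10.png

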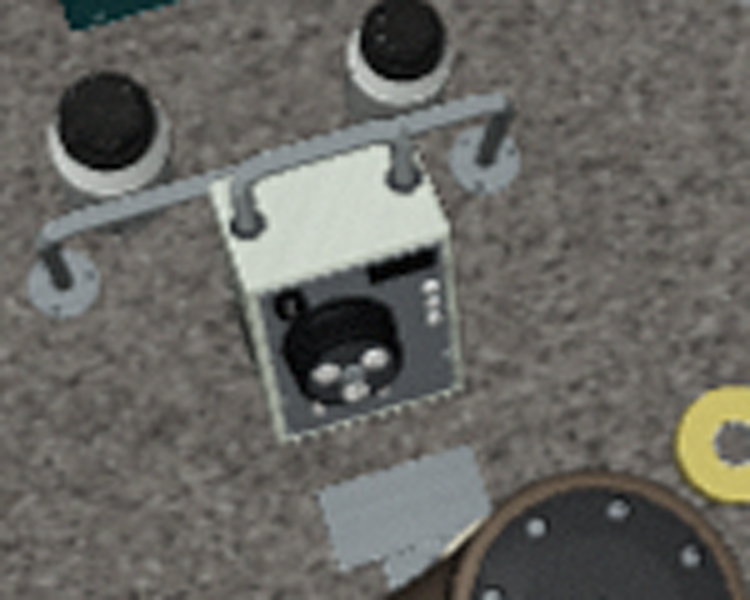

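View pics/s10.png

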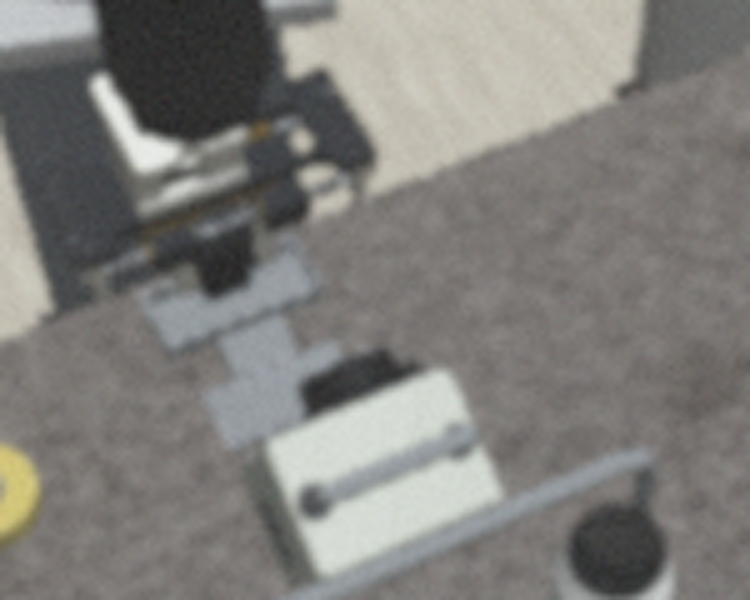

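```bash
python3 -c "
from h import *
t=read_camera('top');s=read_camera('side')
f=lambda u,v:((u+.5)/5-.5+200,(v+.5)/5-.5+130)
g=lambda u,v:((u+.5)/5-.5+160,(v+.5)/5-.5+120)
a=np.radians(14.8);ex=np.array([np.cos(a),np.sin(a)]);ey=np.array([-ex[1],ex[0]])
def rep(n,c,p,q,z):
    P,Q=plane(c,*p,z)[:2],plane(c,*q,z)[:2];d=P-Q;m=(P+Q)/2-[.586,.083]
    print(n,np.linalg.norm(d),'yaw',np.degrees(np.arctan2(d[1],d[0]))-90,'x',m@ex,'y',m@ey)
rep('front low',t,f(288,438),f(463,385),.043)
rep('front top',t,f(262,290),f(446,236),.169)
rep('tongue',t,f(320,493),f(472,447),.0225)
rep('handle t',t,f(243,175),f(402,130),.187)
rep('handle s',s,g(460,440),g(317,498),.187)
rep('rear top s',s,g(505,490),g(325,578),.134)
"
```

```text
front low 0.10250249859136606 yaw 14.667453161106394 x -0.02228920404333793 y -0.003898399086836176
front top 0.0963780473404514 yaw 14.432417768596537 x 0.03464482314430594 y -0.0031354063390221566
tongue 0.09015642464914292 yaw 14.546387802397689 x -0.05466552418597136 y -0.006866845017629661
handle t 0.08248256672244235 yaw 14.06837208641521 x 0.08910243333560657 y -0.003176993612131728
handle s 0.07998852874683267 yaw 13.502856857309396 x 0.08946920184440549 y -0.004593819996163116
rear top s 0.10886141271333576 yaw 17.234214673839134 x 0.10306547641838287 y 0.0034936357090265035
```

Request:
move_arm --pt "20 0 0.08 0.1 0" --pt "20 0 0 0.15 0" --pt "20 0 0 0.15 0" --pt "20 0 0 0.08 0" --pt "20 0 0 0 0" --pt "20 0 0 0 0"

```text
time_s: 16.15
eef_pos: [0.42, 0.0427, 0.0437]
tool_rot: [0.406, -3.114, 0.001]
force: [-0.8, 0.5, -0.8]
width: 0.384
```

```bash
python3 -c "
from h import *
st()"
```

```text
t16.15 pos [0.42   0.0427 0.0437] yawY 104.85 tilt 0.06 F [-0.8442  0.539  -0.8166] w 0.384 j [ 0.5729  0.2054 -0.7862 -0.     -0.5802 -1.8845]
```

```bash
python3 -c "
from h import *
t=read_camera('top');st()
crop(t,'pics/t11.png',240,190,80,60,10)"
```

```text
t16.20 pos [0.42   0.0426 0.0439] yawY 104.83 tilt 0.04 F [-0.135  -1.2583 -1.6693] w 0.387 j [ 0.5727  0.2051 -0.7861 -0.     -0.5804 -1.8846]
```

View pics/t11.png

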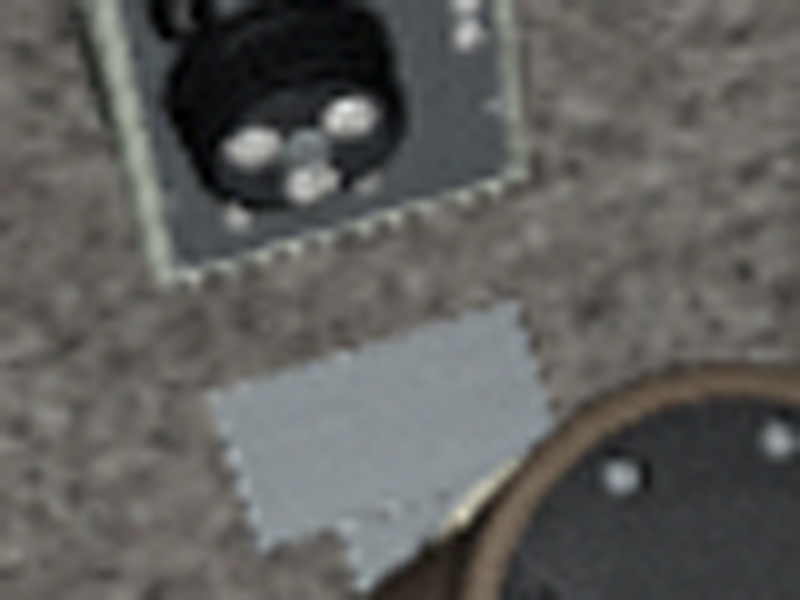

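```bash
python3 -c "
from h import *
t=read_camera('top')
f=lambda u,v:((u+.5)/10-.5+240,(v+.5)/10-.5+190)
a=np.radians(14.8);ex=np.array([np.cos(a),np.sin(a)]);ey=np.array([-ex[1],ex[0]])
def rep(n,c,p,q,z):
    P,Q=plane(c,*p,z)[:2],plane(c,*q,z)[:2];d=P-Q;m=(P+Q)/2-[.586,.083]
    print(n,np.linalg.norm(d),'yaw',np.degrees(np.arctan2(d[1],d[0]))-90,'x',m@ex,'y',m@ey)
rep('front low',t,f(165,280),f(525,180),.043)
rep('tongue',t,f(210,395),f(518,300),.004)
"
```

```text
front low 0.1046325194806063 yaw 13.333757535287901 x -0.023506157557596403 y -0.0015966522801856863
tongue 0.09299000851297066 yaw 14.85129623213652 x -0.05217176641077083 y -0.0004298633270323264
```

Request:
move_arm --pt "20 -0.1 -0.04 0 0.03" --pt "20 -0.15 0 0 0" --pt "20 -0.15 0 0 0" --pt "20 -0.15 0 0 0" --pt "20 -0.15 0 0 0" --pt "20 -0.15 0 0 0" --pt "20 -0.15 0 0 0" --pt "20 -0.15 0 0 0" --pt "20 -0.15 0 0 0" --pt "20 -0.15 0 0 0" --pt "20 -0.15 0 0 0" --pt "20 -0.15 0 0 0" --pt "20 0 0 0 0" --pt "20 0 0 0 0"

```text
time_s: 17.42
eef_pos: [0.4885, 0.0588, 0.0441]
tool_rot: [0.4, -3.116, 0.0]
force: [0.5, -0.7, -1.8]
width: 0.385
```

```bash
cat >> h.py <<'E'
def pf():
    s,M,a=st();b=np.radians(14.8);ex=np.array([np.cos(b),np.sin(b)]);ey=np.array([-ex[1],ex[0]])
    m=s["eef_pos"][:2]-[.586,.083];print("pump frame x %.4f y %.4f"%(m@ex,m@ey),"Fx %.2f"%(s["force"][:2]@ex))
E
python3 -c "
from h import *
pf()
s=read_camera('side');t=read_camera('top')
crop(t,'pics/t12.png',200,130,150,120,5);crop(s,'pics/s12.png',160,120,150,120,5)"
```

```text
t17.42 pos [0.4885 0.0588 0.0441] yawY 104.65 tilt 0.02 F [ 0.5334 -0.6635 -1.7849] w 0.385 j [ 0.5202  0.3008 -0.6351 -0.0001 -0.6352 -1.8352]
pump frame x -0.1005 y 0.0015 Fx 0.35
```

View pics/s12.png

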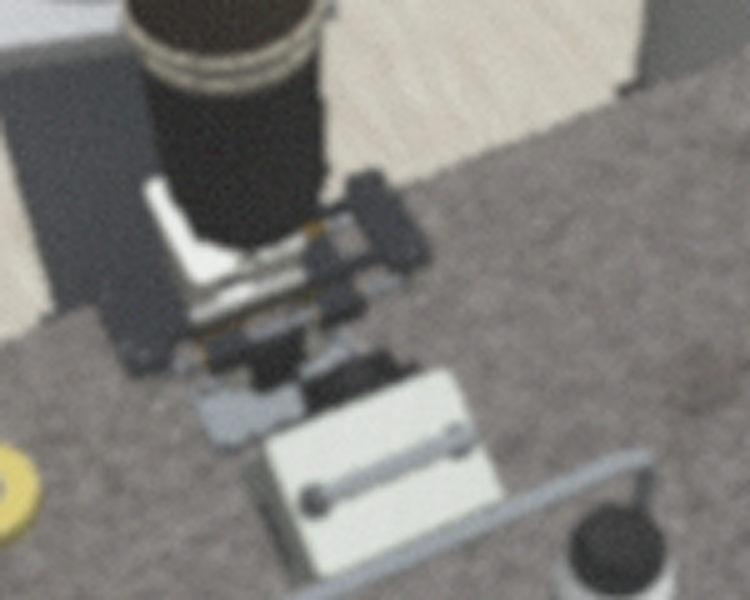

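View pics/t12.png

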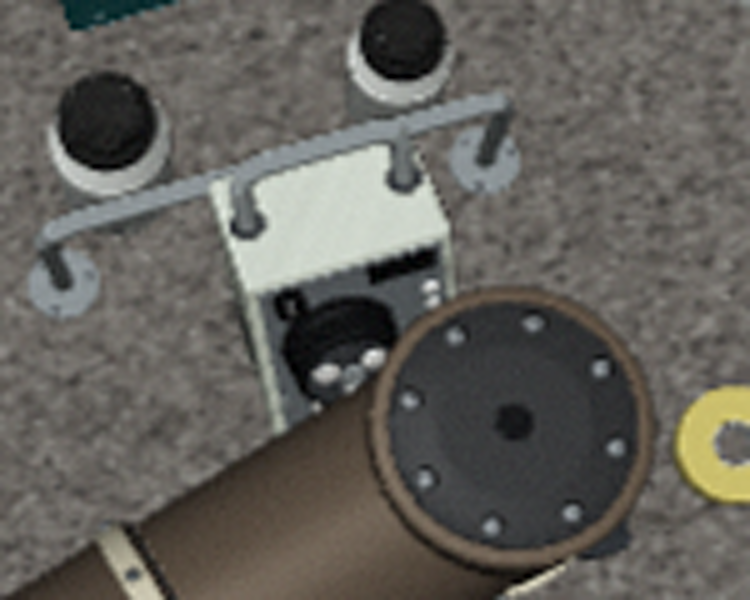

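Request:
move_arm --pt "20 0 0 0.02 0" --pt "20 -0.05 0 0 0" --pt "20 -0.05 0 0 0" --pt "20 -0.05 0 0 0" --pt "20 -0.05 0 0 0" --pt "20 -0.05 0 0 0" --pt "20 0 0 0 0" --pt "20 0 0 0 0"

```text
time_s: 18.18
eef_pos: [0.4981, 0.0614, 0.0434]
tool_rot: [0.401, -3.116, 0.0]
force: [-0.5, -0.5, -1.2]
width: 0.388
```

```bash
python3 -c "
from h import *
pf()"
```

```text
t18.18 pos [0.4981 0.0614 0.0434] yawY 104.66 tilt 0.01 F [-0.4771 -0.5076 -1.235 ] w 0.388 j [ 0.5147  0.315  -0.6141 -0.     -0.6418 -1.8295]
pump frame x -0.0905 y 0.0015 Fx -0.59
```

Request:
move_arm --pt "20 -0.025 0 0 0" --pt "20 -0.025 0 0 0" --pt "20 0 0 0 0"

```text
time_s: 18.43
eef_pos: [0.5002, 0.0619, 0.0435]
tool_rot: [-0.401, 3.116, 0.0]
force: [0.4, -0.0, -1.5]
width: 0.391
```

```bash
python3 -c "
from h import *
pf()"
```

```text
t18.43 pos [0.5002 0.0619 0.0435] yawY 104.67 tilt 0.01 F [ 0.4421 -0.0246 -1.4595] w 0.391 j [ 0.5136  0.3174 -0.6097  0.0001 -0.6435 -1.8284]
pump frame x -0.0884 y 0.0015 Fx 0.42
```

Request:
move_arm --pt "20 -0.025 0 0.015 0" --pt "20 -0.02 0 0 0" --pt "20 0 0 0 0"

```text
time_s: 18.68
eef_pos: [0.5007, 0.0619, 0.0432]
tool_rot: [0.401, -3.114, 0.001]
force: [-7.0, -0.2, 8.5]
width: 0.388
```

Request:
move_arm --pt "20 -0.025 0 0 0" --pt "20 0 0 0 0" --pt "20 0 0 0 0"

```text
time_s: 18.93
eef_pos: [0.5015, 0.062, 0.0432]
tool_rot: [0.401, -3.114, 0.001]
force: [-5.9, -0.2, 8.4]
width: 0.385
```

```bash
python3 -c "
from h import *
pf()"
```

```text
t18.93 pos [0.5015 0.062  0.0432] yawY 104.66 tilt 0.12 F [-5.9277 -0.2058  8.3536] w 0.385 j [ 0.5122  0.3207 -0.6052 -0.0004 -0.647  -1.8268]
pump frame x -0.0870 y 0.0013 Fx -5.78
```

Request:
move_arm --pt "20 0 0 -0.012 0" --pt "20 0 0 0 0"

```text
time_s: 19.1
eef_pos: [0.5029, 0.0626, 0.0435]
tool_rot: [-0.401, 3.115, 0.0]
force: [-0.4, -0.9, -1.3]
width: 0.388
```

```bash
python3 -c "
from h import *
pf()"
```

```text
t19.10 pos [0.5029 0.0626 0.0435] yawY 104.67 tilt 0.03 F [-0.4433 -0.8529 -1.3402] w 0.388 j [ 0.5121  0.3209 -0.6039  0.     -0.6455 -1.8269]
pump frame x -0.0856 y 0.0016 Fx -0.65
```

Request:
move_arm --pt "20 -0.025 0 0 0" --pt "20 0 0 0 0"

```text
time_s: 19.27
eef_pos: [0.5035, 0.0627, 0.0432]
tool_rot: [0.401, -3.115, 0.0]
force: [-2.1, -1.5, 0.3]
width: 0.386
```

```bash
python3 -c "
from h import *
pf()"
```

```text
t19.27 pos [0.5035 0.0627 0.0432] yawY 104.66 tilt 0.03 F [-2.0771 -1.4848  0.3088] w 0.386 j [ 0.5115  0.3228 -0.6017 -0.0001 -0.6468 -1.8263]
pump frame x -0.0849 y 0.0015 Fx -2.39
```

Request:
move_arm --pt "20 -0.02 0 -0.006 0" --pt "20 0 0 0 0"

```text
time_s: 19.43
eef_pos: [0.5037, 0.0627, 0.0432]
tool_rot: [0.4, -3.114, 0.001]
force: [-4.0, 0.1, 0.6]
width: 0.388
```

```bash
python3 -c "
from h import *
pf()"
```

```text
t19.43 pos [0.5037 0.0627 0.0432] yawY 104.65 tilt 0.10 F [-3.9602  0.0596  0.6033] w 0.388 j [ 0.5111  0.3234 -0.6003 -0.0004 -0.6487 -1.8259]
pump frame x -0.0847 y 0.0014 Fx -3.81
```

Request:
move_arm --pt "20 -0.02 0 0 0" --pt "20 0 0 0 0"

```text
time_s: 19.6
eef_pos: [0.5038, 0.0626, 0.0432]
tool_rot: [0.4, -3.113, 0.001]
force: [-7.0, -0.2, 1.8]
width: 0.386
```

```bash
python3 -c "
from h import *
pf()
t=read_camera('top');s=read_camera('side')
crop(t,'pics/t13.png',200,130,150,120,5);crop(s,'pics/s13.png',160,120,150,120,5)"
```

```text
t19.60 pos [0.5038 0.0626 0.0432] yawY 104.65 tilt 0.16 F [-6.9721 -0.2135  1.7588] w 0.386 j [ 0.5108  0.3242 -0.5991 -0.0007 -0.6503 -1.8254]
pump frame x -0.0846 y 0.0013 Fx -6.80
```

View pics/s13.png

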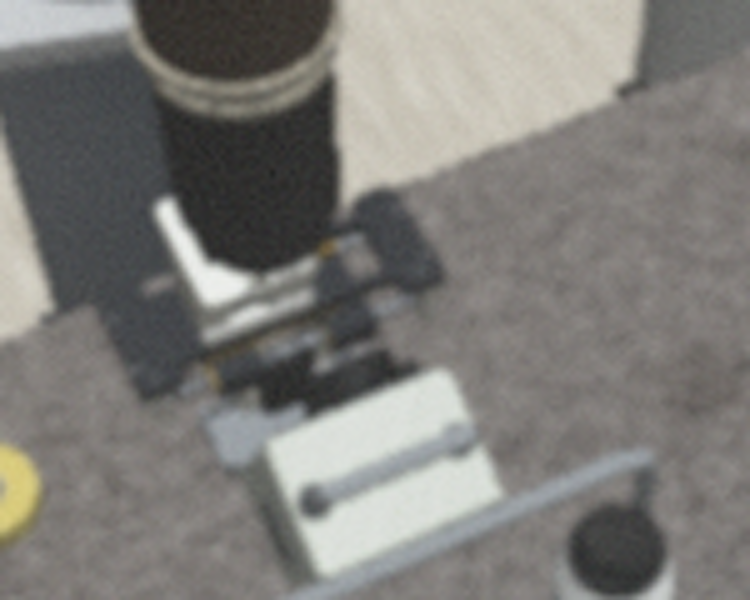

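Request:
move_arm --pt "20 0.035 0 0 0" --pt "20 0 0 0 0" --pt "70 0 0 0 0" --pt "70 0 0 0 0" --pt "70 0 0 0 0" --pt "70 0 0 0 0" --pt "70 0 0 0 0" --pt "70 0 0 0 0" --pt "70 0 0 0 0"

```text
time_s: 20.45
eef_pos: [0.504, 0.0629, 0.0436]
tool_rot: [-0.401, 3.116, 0.0]
force: [-0.3, -0.4, 0.1]
width: 0.696
```

```bash
python3 -c "
from h import *
pf()"
```

```text
t20.45 pos [0.504  0.0629 0.0436] yawY 104.67 tilt 0.01 F [-0.253  -0.4121  0.1002] w 0.696 j [ 0.5114  0.3223 -0.6011  0.     -0.6472 -1.8262]
pump frame x -0.0845 y 0.0015 Fx -0.35
```

Request:
move_arm --pt "70 0 0 -0.3 0" --pt "70 0 0 -0.6 0" --pt "70 0 0 -0.8 0" --pt "70 0 0 -0.8 0" --pt "70 0 0 -0.8 0" --pt "70 0 0 -0.8 0" --pt "70 0 0 -0.8 0" --pt "70 0 0 -0.6 0" --pt "70 0 0 -0.15 0"

```text
time_s: 21.2
eef_pos: [0.5055, 0.0632, 0.2743]
tool_rot: [-0.401, 3.109, 0.002]
force: [-0.2, -0.1, 0.6]
width: 0.701
```

Request:
move_arm --pt "45 0 0 0 -0.95" --pt "45 0 0 0 -0.95" --pt "45 0 0 0 -0.95" --pt "45 0 0 0 -0.95" --pt "45 0 0 0 -0.95" --pt "45 0 0 0 -0.95" --pt "45 0 0 0 -0.95" --pt "45 0 0 0 -0.95" --pt "45 0 0 0 -0.95" --pt "45 0 0 0 -0.95" --pt "45 0 0 0 -0.95" --pt "45 0 0 0 -0.95" --pt "45 0 0 0 -0.95" --pt "45 0 0 0 -0.95" --pt "45 0 0 0 -0.95" --pt "45 0 0 0 -0.95" --pt "45 0 0 0 -0.95" --pt "45 0 0 0 -0.95" --pt "45 0 0 0 -0.95"

```text
time_s: 22.78
eef_pos: [0.5036, 0.0628, 0.269]
tool_rot: [2.494, -1.909, -0.001]
force: [0.1, -0.5, -0.3]
width: 0.454
```

```bash
python3 -c "
from h import *
go([.674,.1066,.27],194.9)
s=read_camera('side')
crop(s,'pics/s14.png',160,120,150,120,5)"
```

```text
t22.78 pos [0.5036 0.0628 0.269 ] yawY -164.85 tilt 0.05 F [ 0.1205 -0.463  -0.3131] w 0.454 j [ 0.5114  0.0673 -0.3174 -0.0002 -1.1869 -0.247 ]
tool shift units [ 0.055  -4.3989 -0.0291] n 4.398908195439061
roll units 0.04914899034494056
```

View pics/s14.png

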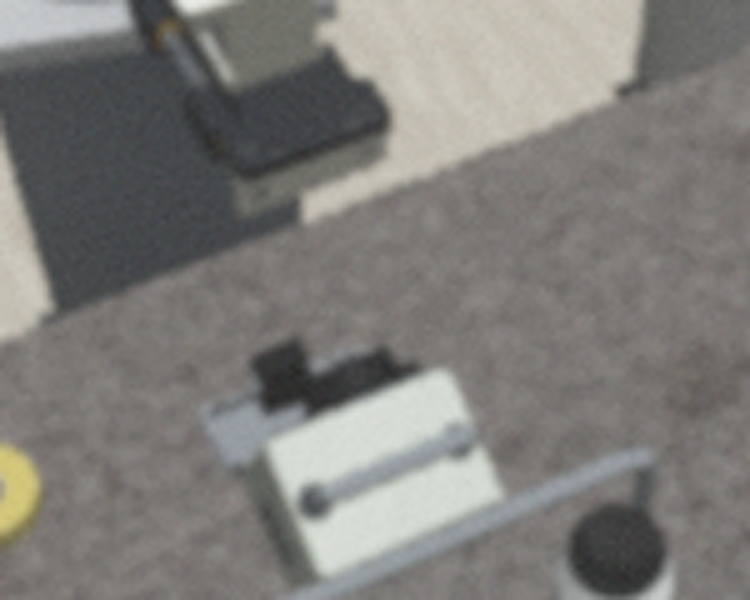

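Request:
move_arm --pt "35 0.01 -0.4 0 0.05" --pt "35 0.01 -0.6 0 0" --pt "35 0.01 -0.6 0 0" --pt "35 0.01 -0.6 0 0" --pt "35 0.01 -0.6 0 0" --pt "35 0.01 -0.6 0 0" --pt "35 0 -0.6 0 0" --pt "35 0 -0.4 0 0" --pt "35 0 0 0 0" --pt "35 0 0 0 0" --pt "35 0 0 0 0"

```text
time_s: 23.75
eef_pos: [0.6742, 0.105, 0.2688]
tool_rot: [2.485, -1.921, -0.001]
force: [-0.3, 0.1, -0.7]
width: 0.351
```

```bash
python3 -c "
from h import *
go([.674,.1066,.1895],194.9)"
```

```text
t23.75 pos [0.6742 0.105  0.2688] yawY -165.40 tilt 0.07 F [-0.2643  0.08   -0.682 ] w 0.351 j [ 0.4393  0.3606  0.0611 -0.0002 -1.2725 -0.1845]
tool shift units [-0.0402 -0.0089  1.9836] n 1.9836049875712392
roll units -0.060550973708666335
```

Request:
move_arm --pt "35 -0.04 -0.01 0.4 -0.06" --pt "35 0 0 0.5 0" --pt "35 0 0 0.5 0" --pt "35 0 0 0.4 0" --pt "35 0 0 0.18 0" --pt "35 0 0 0 0" --pt "35 0 0 0 0" --squeeze 4

```text
time_s: 24.33
eef_pos: [0.6746, 0.1067, 0.1912]
tool_rot: [-2.492, 1.913, -0.001]
force: [0.2, 0.0, -0.2]
width: 0.35
```

```bash
python3 -c "
from h import *
st()
s=read_camera('side')
crop(s,'pics/s15.png',160,120,150,120,5)"
```

```text
t24.33 pos [0.6746 0.1067 0.1912] yawY -165.04 tilt 0.03 F [ 0.2267  0.0181 -0.197 ] w 0.350 j [ 0.4417  0.4083 -0.0468  0.0004 -1.1152 -0.1807]
```

View pics/s15.png

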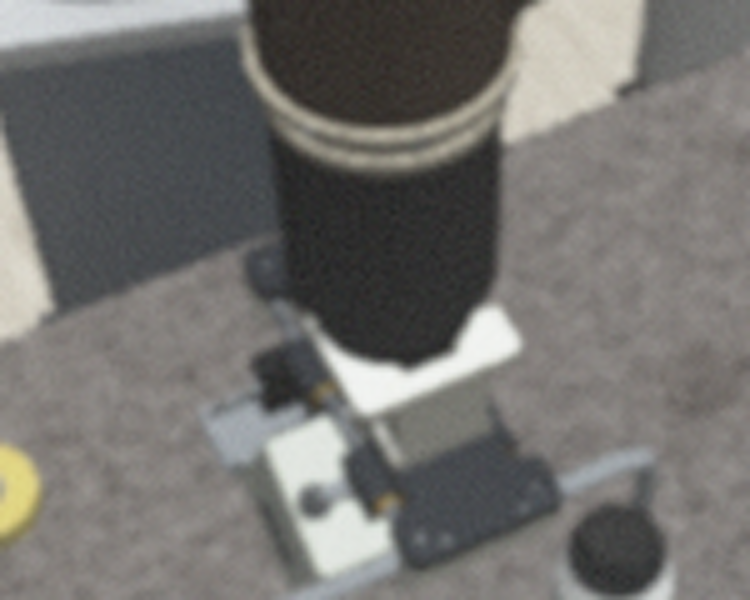

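Request:
move_arm --pt "10 0 0 0 0" --pt "10 0 0 0 0" --pt "10 0 0 0 0" --pt "10 0 0 0 0" --pt "10 0 0 0 0" --pt "10 0 0 0 0" --pt "10 0 0 0 0"

```text
time_s: 24.97
eef_pos: [0.673, 0.1062, 0.191]
tool_rot: [2.49, -1.912, -0.003]
force: [-8.3, -0.6, 5.8]
width: 0.139
```

```bash
python3 -c "
from h import *
st()"
```

```text
t24.97 pos [0.673  0.1062 0.191 ] yawY -165.04 tilt 0.17 F [-8.2927 -0.6031  5.8272] w 0.139 j [ 0.4417  0.4078 -0.0477 -0.0005 -1.1182 -0.1805]
```

Request:
move_arm --pt "10 0 0.095 -0.015 0" --pt "10 0 0.095 -0.02 0" --pt "10 0 0.104 -0.02 0" --pt "10 0 0.104 -0.02 0" --pt "10 0 0.104 -0.02 0" --pt "10 0 0.104 -0.02 0" --pt "10 0 0.105 -0.01 0" --pt "10 0 0.105 -0.01 0" --pt "10 0 0.105 -0.01 0" --pt "10 0 0.105 -0.01 0" --pt "10 0 0 0 0"

```text
time_s: 25.88
eef_pos: [0.634, 0.096, 0.1966]
tool_rot: [2.491, -1.913, -0.001]
force: [-0.1, -0.1, 1.1]
width: 0.136
```

```bash
python3 -c "
from h import *
st()
s=read_camera('side')
crop(s,'pics/s16.png',160,120,150,120,5)"
```

```text
t25.88 pos [0.634  0.096  0.1966] yawY -165.04 tilt 0.04 F [-0.1281 -0.1216  1.0783] w 0.136 j [ 0.4538  0.3399 -0.1382 -0.0004 -1.0933 -0.1925]
```

View pics/s16.png

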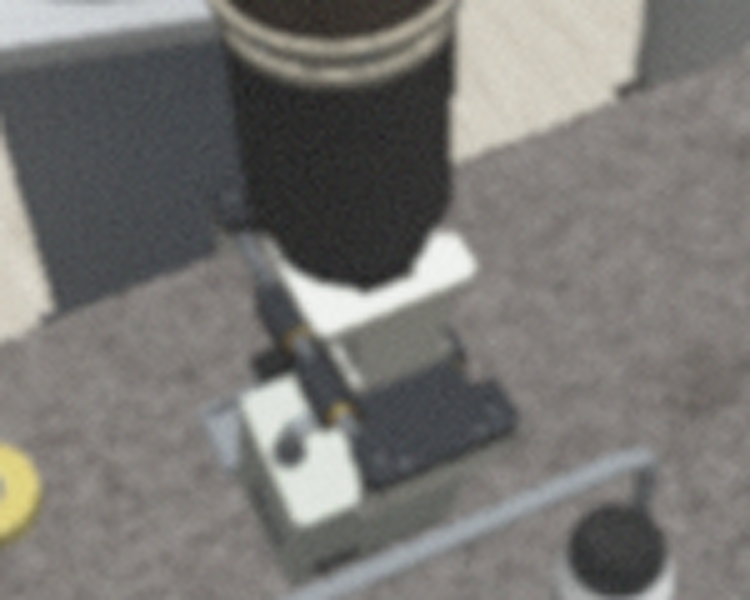

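Request:
move_arm --pt "10 0 0.084 -0.001 0" --pt "10 0 0.084 -0.001 0" --pt "10 0 0.084 -0.001 0" --pt "10 0 0.084 -0.001 0" --pt "10 0 0.084 -0.001 0" --pt "10 0 0.084 0.006 0" --pt "10 0 0.084 0.006 0" --pt "10 0 0.084 0.006 0" --pt "10 0 0.084 0.006 0" --pt "10 0 0.084 0.006 0" --pt "10 0 0 0 0"

```text
time_s: 26.85
eef_pos: [0.6016, 0.0873, 0.1952]
tool_rot: [2.491, -1.913, -0.001]
force: [-0.6, 0.7, -2.1]
width: 0.136
```

```bash
python3 -c "
from h import *
go([.5845,.0827,.1934])
s=read_camera('side')
crop(s,'pics/s17.png',160,120,150,120,5)"
```

```text
t26.85 pos [0.6016 0.0873 0.1952] yawY -165.04 tilt 0.06 F [-0.5637  0.7231 -2.1197] w 0.136 j [ 0.4649  0.2891 -0.2156 -0.0005 -1.0671 -0.2036]
tool shift units [0.0016 0.4426 0.0447] n 0.44263466438936927
```

View pics/s17.png

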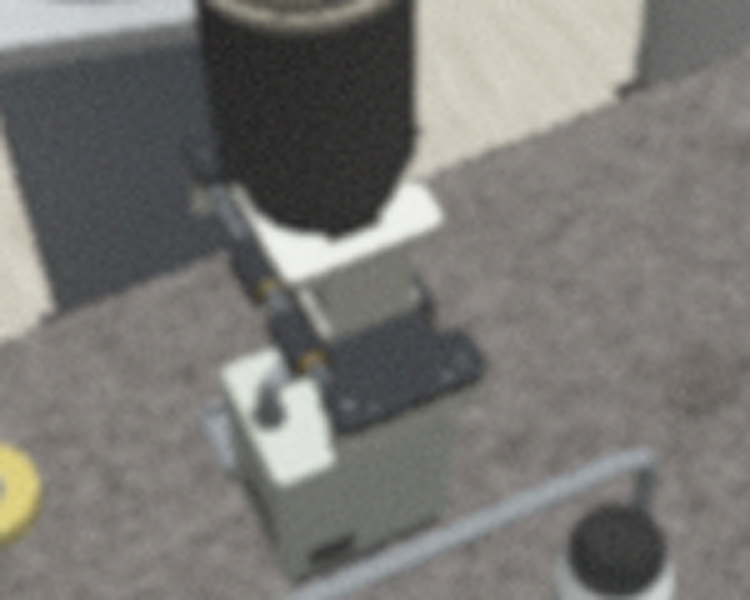

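Request:
move_arm --pt "10 0 0.055 0.007 0" --pt "10 0 0.055 0.007 0" --pt "10 0 0.055 0.007 0" --pt "10 0 0.055 0.008 0" --pt "10 0 0.055 0.008 0" --pt "10 0 0.055 0.008 0" --pt "10 0 0.04 0.005 0" --pt "10 0 0 0 0" --pt "10 0 0 0 0"

```text
time_s: 27.65
eef_pos: [0.5882, 0.0837, 0.1936]
tool_rot: [2.492, -1.913, -0.0]
force: [-0.3, 0.3, 0.2]
width: 0.134
```

```bash
python3 -c "
from h import *
go([.5845,.0827,.1934])"
```

```text
t27.65 pos [0.5882 0.0837 0.1936] yawY -165.04 tilt 0.01 F [-0.3059  0.3326  0.1576] w 0.134 j [ 0.47    0.2681 -0.2492 -0.0001 -1.0535 -0.2088]
tool shift units [0.0001 0.0947 0.004 ] n 0.09469999192233652
```

Request:
move_arm --pt "10 0 0.03 0.003 0" --pt "10 0 0 0 0" --pt "10 0 0 0 0"

```text
time_s: 27.9
eef_pos: [0.5871, 0.0834, 0.1934]
tool_rot: [2.492, -1.913, -0.0]
force: [-0.9, 0.2, -1.6]
width: 0.136
```

Request:
move_arm --pt "10 0 0.03 0.003 0" --pt "10 0 0 0 0" --pt "10 0 0 0 0"

```text
time_s: 28.15
eef_pos: [0.5859, 0.0831, 0.1932]
tool_rot: [2.492, -1.913, -0.0]
force: [0.3, 1.3, -1.8]
width: 0.131
```

```bash
python3 -c "
from h import *
go([.5845,.0827,.1934])"
```

```text
t28.15 pos [0.5859 0.0831 0.1932] yawY -165.04 tilt 0.01 F [ 0.2776  1.2628 -1.7827] w 0.131 j [ 0.4709  0.2648 -0.2548 -0.0001 -1.0514 -0.2097]
tool shift units [-0.0001  0.0352 -0.0051] n 0.03519354338947739
```

Request:
move_arm --pt "10 0 0.025 0 0" --pt "10 0 0 0 0" --pt "10 0 0 0 0"

```text
time_s: 28.4
eef_pos: [0.5848, 0.0828, 0.1931]
tool_rot: [2.492, -1.913, -0.0]
force: [-0.6, 0.6, -4.1]
width: 0.133
```

```bash
python3 -c "
from h import *
go([.5845,.0827,.1934])"
```

```text
t28.40 pos [0.5848 0.0828 0.1931] yawY -165.04 tilt 0.02 F [-0.6063  0.5565 -4.0824] w 0.133 j [ 0.4712  0.2633 -0.2571 -0.0001 -1.0508 -0.2101]
tool shift units [-0.0005  0.0087 -0.0071] n 0.008701834808434197
```

Request:
move_arm --pt "10 0 0.025 0 0" --pt "10 0 0 0 0" --pt "10 0 0 0 0"

```text
time_s: 28.65
eef_pos: [0.584, 0.0826, 0.1932]
tool_rot: [2.492, -1.913, -0.0]
force: [1.3, 1.0, -5.0]
width: 0.135
```

```bash
python3 -c "
from h import *
go([.5845,.0827,.1934])
s=read_camera('side')
crop(s,'pics/s18.png',160,120,150,120,5)"
```

```text
t28.65 pos [0.584  0.0826 0.1932] yawY -165.04 tilt 0.00 F [ 1.2958  0.9951 -4.9701] w 0.135 j [ 0.4716  0.2617 -0.2591 -0.0001 -1.05   -0.2104]
tool shift units [ 0.     -0.0125 -0.0056] n 0.012533484795278698
```

View pics/s18.png

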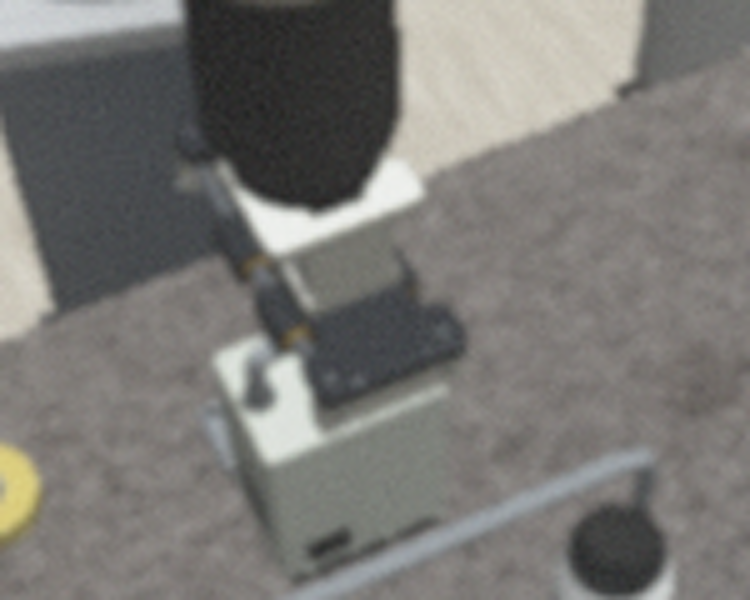

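Request:
move_arm --pt "10 0 0 0.015 0" --pt "10 0 0 0.015 0" --pt "10 0 0 0 0"

```text
time_s: 28.95
eef_pos: [0.5845, 0.0828, 0.193]
tool_rot: [-2.491, 1.912, -0.001]
force: [-0.3, 1.5, 2.3]
width: 0.134
```

```bash
python3 -c "
from h import *
go([.5845,.0827,.1934])"
```

```text
t28.95 pos [0.5845 0.0828 0.193 ] yawY -165.01 tilt 0.08 F [-0.2983  1.5443  2.2828] w 0.134 j [ 0.4718  0.2619 -0.2596  0.0004 -1.0479 -0.2104]
tool shift units [ 0.0013  0.0011 -0.0107] n 0.010676954263656996
```

Request:
move_arm --pt "10 0 0 -0.01 0" --pt "40 0 0 0 0" --pt "40 0 0 0 0" --pt "40 0 0 0 0" --pt "40 0 0 0 0" --pt "40 0 0 0 0" --pt "40 0 0 -0.3 0" --pt "40 0 0 -0.6 0" --pt "40 0 0 -0.8 0" --pt "40 0 0 -0.8 0" --pt "40 0 0.5 -0.5 0" --pt "40 0 0.8 0 0" --pt "40 0 0.8 0 0" --pt "40 0 0 0 0"

```text
time_s: 30.12
eef_pos: [0.4988, 0.0594, 0.3136]
tool_rot: [-2.49, 1.913, 0.001]
force: [-0.4, -0.5, -0.5]
width: 0.397
```

```bash
python3 -c "
from h import *
st()
t=read_camera('top');s=read_camera('side')
crop(t,'pics/t19.png',200,130,150,120,5);crop(s,'pics/s19.png',160,120,150,120,5)"
```

```text
t30.12 pos [0.4988 0.0594 0.3136] yawY -165.06 tilt 0.09 F [-0.4325 -0.5381 -0.4901] w 0.397 j [ 0.5096  0.0318 -0.2531 -0.001  -1.2848 -0.2485]
```

View pics/s19.png

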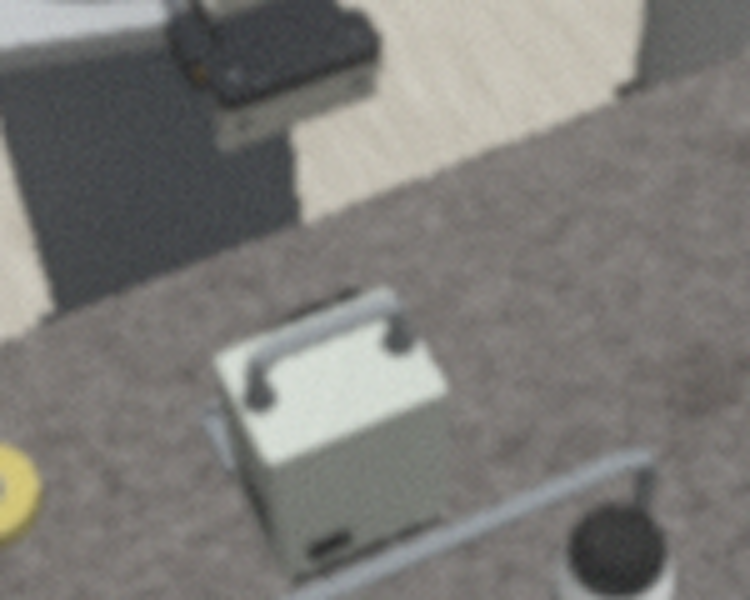

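View pics/t19.png

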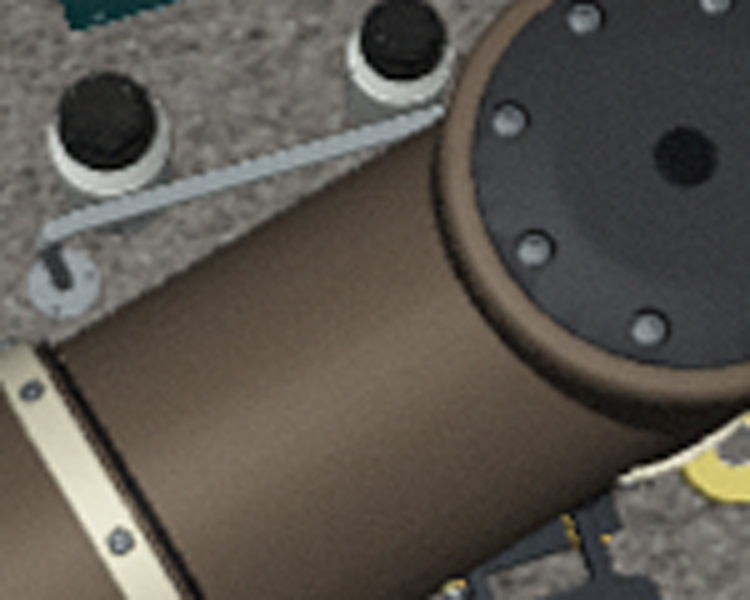

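Request:
move_arm --pt "40 -0.8 0 0 0" --pt "40 -0.8 0 0 0" --pt "40 -0.8 0 0 0" --pt "40 -0.8 0 0 0" --pt "40 -0.8 0 0 0" --pt "40 -0.8 0 0 0" --pt "40 -0.8 0 0 0" --pt "40 -0.8 0 0 0" --pt "40 -0.8 0 0 0" --pt "40 -0.8 0 0 0" --pt "40 0 0 0 0" --pt "40 0 0 0 0"

```text
time_s: 31.22
eef_pos: [0.4201, 0.372, 0.3113]
tool_rot: [2.492, -1.909, 0.001]
force: [0.2, 0.6, 0.1]
width: 0.397
```

```bash
python3 -c "
from h import *
st()
t=read_camera('top');s=read_camera('side')
import pickle;pickle.dump((t,s),open('c1.pkl','wb'))
crop(t,'pics/t20.png',200,130,150,120,5);crop(s,'pics/s20.png',160,120,150,120,5)"
```

```text
t31.22 pos [0.4201 0.372  0.3113] yawY -164.90 tilt 0.11 F [0.2041 0.5972 0.1451] w 0.397 j [ 1.0736  0.1372 -0.1412  0.0001 -1.2943 -0.8102]
```

View pics/t20.png

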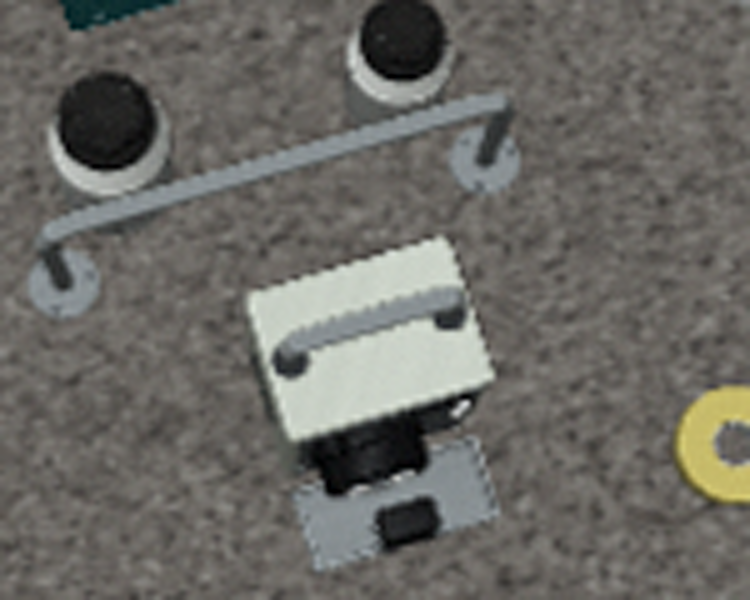

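```bash
python3 - <<'E'
from h import *
import pickle
t0,s0=pickle.load(open("c0.pkl","rb"));t,s=pickle.load(open("c1.pkl","rb"))
for nm,c,pt in (("top0",t0,(273,197)),("top",t,(273,197)),("side0",s0,(228,205)),("side",s,(228,205))):
    im=c["img"].astype(int);m=(im.min(2)>130).astype(np.uint8)
    i,l=near(c,m,pt);mm=cv2.morphologyEx((l==i).astype(np.uint8),cv2.MORPH_CLOSE,np.ones((15,15)));print(nm,np.array(rect(c,mm,.15)))
f=lambda u,v:((u+.5)/5-.5+200,(v+.5)/5-.5+130)
a=np.radians(14.8);ex=np.array([np.cos(a),np.sin(a)]);ey=np.array([-ex[1],ex[0]])
P,Q=plane(t,*f(318,570),.014)[:2],plane(t,*f(498,513),.014)[:2];d=P-Q;m=(P+Q)/2-[.586,.083]
print("pan front",np.linalg.norm(d),"yaw",np.degrees(np.arctan2(d[1],d[0]))-90,m@ex,m@ey,"expected x -.096")
# changed pixels away from work
for n,A,B,bx in (("top bottles",t0,t,(200,120,110,55)),("tape",t0,t,(325,200,45,40)),("side bottles",s0,s,(200,215,110,60))):
    x,y,w,h=bx;D=np.abs(A["img"].astype(int)-B["img"])[y:y+h,x:x+w].max(2);print(n,(D>40).sum(),D.max())
E
```

```text
top0 [585.6541  82.8301  79.8166 109.2683  14.4646]
top [585.8528  82.4967  79.6885 110.0302  14.5862]
side0 [584.7306  84.3743  86.0793 113.302   15.1636]
side [584.9262  84.5576  85.6261 112.6685  14.5085]
pan front 0.10715934953172292 yaw 15.147176645237636 -0.09439207748708416 -0.0017584128676089667 expected x -.096
top bottles 0 40
tape 0 16
side bottles 0 15
```

View pics/s20.png

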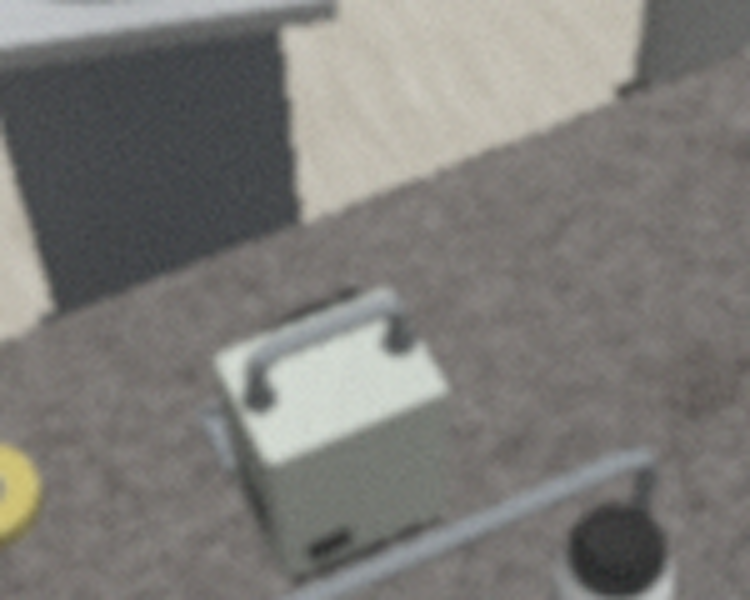

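Pump is level, back where it started; the tray is home and in line, the others have not moved, and the arm is clear. Handing in.

```bash
python3 -c "
from station import *
print(close_job())"
```

```text
the job is handed in; nothing more can be done
None
```

The drip tray is fitted and the pump stands level on its own feet. I handed the job in at about 31 s on the robot's clock, and `close_job()` gave no verdict.

**What I did**
- **Tipping:** I held the handle lightly and tipped the pump back to about 27°, until it touched the rail. I let go, and it stayed leaning.
- **Tray:** I picked the tray up by its grip, lined it up with the pump and slid the tongue in until it stopped. At the stop the push rose from about 2 N to 7 N with almost no further movement. I then released it.
- **Lowering:** I took the handle again, lowered the pump along the same arc, let go and moved the arm clear.

**Last checks**
- **Pump:** In the top view it is within 0.5 mm and about 0.1° of where it started. The side view agrees on position, though its yaw reading shifted by 0.65°, which I put down to mask noise.
- **Tray:** It is in line with the pump to about 0.5° and 2 mm. The pan's front edge is 94 mm in front of the pump's origin, where fully home is 96 mm; the 2 mm difference is within camera accuracy.
- **Bottles and tape:** Their image areas showed no significant change.
- **Not seen directly:** The cameras cannot see under the pump, so "tongue caught behind the front feet" is inferred from the tray's position and the level pump.

**Small disagreements along the way**
- An early force reading on the tray was friction from pressing on the worktop, so I raised the tray slightly and went on to the real stop.
- On lowering, the grip briefly carried about 5 N of the pump's weight until I lowered it another millimetre before letting go.

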